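Make up a glazing kit and a turning kit

ROBOT

A 6-joint arm with a two-finger parallel gripper is mounted at the origin on a cart in front of the work surface, level with it; the furniture and walls round the work are solid. World frame = base frame: x ahead of the robot, y to its left, z up, the work surface at z = 0. Lengths are in m, angles in degrees, forces in N, time in s.
With the tool pointing down it reaches from about 0.4 to 0.825 m from the base axis. Payload 7 kg.
Tool frame: the origin (TCP) lies at the very end of the fingers, on their centre line; the grasp point (between the pads) lies tcp_to_grasp behind it (tcp_to_grasp is the distance from the TCP to the grasp point, in m); x points along the fingers, y is the direction in which the jaws open and shut, and the axes are right-handed (so a half turn about x gives the same grasp; the last joint's range is limited). The gripper opens to 88 mm and grips with 3 to 60 N. Pads are 19 mm wide; open, the fingers measure 130 mm over their backs; the gripper's body (78 mm by 193 mm) begins 47 mm behind the grasp point.
Start: joints at [91.679, 20.546, 0.682, 0, -70.136, -16.507], TCP at [0.173, 0.652, 0.227] pointing down, gripper open.
Joint ranges: [-176.03, 176.03], [-82.01, 121.73], [-58.28, 71.71], [-173.87, 95.51], [-174.79, -0.11], [-173.66, 173.66]. Speed limits (degrees/s): [136.94, 136.94, 172.46, 180, 180, 180].

INTERFACE

Orientations are given as [roll, pitch, yaw] about the fixed x, y, z axes, in that order (R = Rz(yaw) Ry(pitch) Rx(roll)).
In Python, from plant import * gives the robot as it stands. The module is installed in compiled form; this text tells all that it offers.
- The arm moves only by the shell command python3 -m pendant 'ROWS'. ROWS is JSON, a list of rows, each an object with "claw": the finger opening in mm, from 0 to 87.6; "linear": the shift along the tool's x, y, z in mm, a list of three; "twist": the turn about the tool's x in rad. In form: [{"claw": claw, "linear": [tx, ty, tz], "twist": twist}, ...]. A call has exactly 10 rows; each row shifts and turns the commanded pose from where the row before left it, along the tool's axes as they then stand; what a row does not reach is not made up. A row lasts 1/12 s, in which the tool goes at most 41.7 mm and 7.16 degrees, less where a joint would pass 70% of its speed; a pose out of reach is approached as far as the arm can. A call with a gripper value outside its range is refused whole. The fingers move at their own pace and stop on an object; the grip force is fixed at half the most. Time passes only in rows, so rows that do not move let the fingers close, or fill a call up. It gives the time, the measured TCP pose, the force and the opening at its end, in the units of the state.
- get_obs(): the state, without advancing time (a new reading comes with each control period).
- snapshot(name): name is "side" or "top" or "wrist"; returns (picture, depth): 384x512x3 uint8, red, green, blue; 384x512 float32, m along the optical axis (not along the pixel's ray), 0 where there is no reading.
- camera_params(name): a dict with "fx", "fy", "cx", "cy" (pixels), "k1" (the pictures are not rectified: a ray, as slopes to the right and down, at radius r is drawn at 1 + k1 r^2 times it, then the intrinsics apply), "rvec" (rotation vector, rad) and "tvec" (3), from world to camera coordinates, as OpenCV has them. Camera axes: x right, y down, z forward; pixel columns grow to the right and rows downward; lengths in m; the calibration is good to about 2 mm. A picture is of the moment at which its call begins: read the wrist's pose just before it. camera_params takes no time and is no camera call; for the wrist camera it gives the pose at the moment of the call.
- close_job(): hands the job in, once; it reports no verdict.
Trained networks look in the newest picture that a camera, given by its name, has taken for a name from the list of things; names that differ only in an ending like _2 or _b are one class to them, and where a whole thing is asked for, a point or a joint stands for the part that bears it (a point fixed in the world has none). Each returns a list of dicts, best first, with "confidence" (0 to 1); they miss things now and then, are a little off and sometimes report something else, mostly with a low value. They report only what shows in the picture. A call takes as long as a camera call. They do not tell look-alikes from the thing itself.
- boxes_of(camera, target): "xy" ([column, row] in pixels, amid what is visible of it).
The state is a dict: "clock": time; "joint_pos": joint angles; "qvel": joint speeds; "tau": joint torques, N m; "tool_pos": TCP position; "orientation": TCP orientation; "force": force on the tool from outside, world axes, zero at the start; "moment": the same for the moment, N m; "opening": finger opening in m.
Only numpy, scipy, OpenCV 4.12 (cv2) and the standard library are available. Lean on these libraries where they do the work, as an engineer would, in place of code of your own. Each camera call takes 0.05 s, during which the arm holds its last target. There are 200 camera calls.

TASK

Make up the two class kits from the loose stock in the middle of the table, one thing to a compartment. The glazing kit goes in the long tray with three compartments: the glaze brush lying in its long compartment, and the beaker and the test tile standing upright in the two small ones, either way about. The turning kit goes in the shorter tray with two compartments: the wooden rib and the loop tool, each lying flat in a compartment of its own, all wholly inside and down on the tray floor; do not tip the beaker or the tile over on the way, and leave the marker pen and the needle tool where they are.

Things in the scene. Friction and masses are not known exactly. Their poses are not given: they have to be found in the camera images.
- long_tray: Grey tray fixed to the table, 250 x 182 mm plus a 9 mm lip at each end. Three compartments; floor 6 mm, tops of walls and dividers (6 mm thick) 14 mm above the table. Origin: centre of underside; x along the 250 mm, z up. Long compartment 238 x 72 mm centred at x 0, y +49 mm; two small ones 116 x 92 mm (x by y) centred at x +61 and -61, y -39 mm.
- short_tray: Grey tray fixed to the table, 204 x 182 mm plus a 9 mm lip at each end. Two compartments; floor 6 mm, tops of walls and divider (6 mm thick) 14 mm above the table. Origin: centre of underside; x along the 204 mm, z up. Narrower compartment 192 x 72 mm centred at x 0, y +49 mm; wider one 192 x 92 mm centred at x 0, y -39 mm.
- beaker: Unglazed cream bisque beaker without handle, standing upright, 64 mm diameter at the rim, about 56 mm at the foot, 79 mm high, 0.17 kg, hollow. Origin: centre of its foot; z up along its axis.
- tile: L-shaped glaze test tile standing on its foot, 30 x 34 x 61 mm, 0.05 kg. Origin: centre of the underside of the foot. The foot (30 mm along x, 34 mm along y) is 8 mm thick; the upright plate, 8 mm thick and 34 mm wide along y, stands at x +7 to +15 mm and reaches z 61 mm.
- rib: Flat boxwood throwing rib, kidney-shaped outline, 38 x 94 x 8 mm, lying flat. Origin: centre of the underside; y along its 94 mm length, x across its 38 mm width, z up.
- glaze_brush: Glaze brush 211 mm long, lying flat, up to 21 mm wide and 16 mm high. Origin: centre of its length on the underside; y along its length: handle (16 mm wide, 15 mm high) from y -42 to +106 mm, pale bristles toward -y. Balances near the origin, on the handle.
- loop_tool: Trimming loop tool 159 mm long, lying flat: wooden handle 12 mm wide and 10 mm high from y -41 to +80 mm, and a wire loop 26 mm wide and 4 mm high at the -y end. Origin: centre of its length on the underside; y along its length.
- marker: Bystander: capped marker pen 132 mm long, 12 mm wide, 10 mm high, lying flat beyond the stock, on the right. Origin: centre of the underside; y along its length. Not part of any kit.
- needle_tool: Bystander: needle tool 151 mm long with a 12 mm handle and a thin straight needle, lying beyond the stock, on the left. Origin: centre of its length on the underside; y along its length. Not part of any kit.
Not all that is in view belongs to the job. Of the things that look like the beaker, the smallest one is meant.

How it is judged (in metres and radians):
At the end, for the whole second after the job is handed in: Long tray: brush in the long compartment, beaker and tile upright, one in each small one. Short tray: rib and loop tool, one per compartment. All wholly inside, down on the tray floor (within 3.5 mm, tilt under 0.08 rad; brush and loop tool level within 0.06 rad, any roll), released, at rest (x of glaze_brush in the frame of long_tray between -0.0135 and 0.0135 m and y of glaze_brush in the frame of long_tray between 0.02 and 0.078 m and z of glaze_brush in the frame of long_tray between 0.002 and 0.016 m and angle between glaze_brush's own y axis and vertical between 1.511 and 1.631 rad and angle between the y axis of glaze_brush and the x axis of long_tray, either way round below 0.27 rad and linear speed of each of glaze_brush, beaker, tile, rib, loop_tool below 0.02 m/s and (((x of beaker in the frame of long_tray between 0.021 and 0.101 m and y of beaker in the frame of long_tray between -0.069 and -0.009 m) and (x of tile in the frame of long_tray between -0.101 and -0.021 m and y of tile in the frame of long_tray between -0.069 and -0.009 m)) or ((x of beaker in the frame of long_tray between -0.101 and -0.021 m and y of beaker in the frame of long_tray between -0.069 and -0.009 m) and (x of tile in the frame of long_tray between 0.021 and 0.101 m and y of tile in the frame of long_tray between -0.069 and -0.009 m))) and z of beaker in the frame of long_tray between 0.002 and 0.0095 m and angle between each of beaker, tile, rib's own z axis and vertical below 0.08 rad and z of tile in the frame of long_tray between 0.002 and 0.0095 m and (((x of rib in the frame of short_tray between -0.052 and 0.052 m and y of rib in the frame of short_tray between 0.028 and 0.07 m) and (x of loop_tool in the frame of short_tray between -0.017 and 0.017 m and y of loop_tool in the frame of short_tray between -0.08 and 0.002 m)) or ((x of rib in the frame of short_tray between -0.052 and 0.052 m and y of rib in the frame of short_tray between -0.07 and -0.008 m) and (x of loop_tool in the frame of short_tray between -0.017 and 0.017 m and y of loop_tool in the frame of short_tray between 0.018 and 0.08 m))) and z of rib in the frame of short_tray between 0.002 and 0.0095 m and z of loop_tool in the frame of short_tray between 0.002 and 0.016 m and angle between loop_tool's own y axis and vertical between 1.511 and 1.631 rad and angle between the y axis of loop_tool and the x axis of short_tray, either way round below 0.27 rad); the robot touches nothing.
It fails at once if the beaker or the tile is tipped over (tilted more than 0.7 rad) (angle between any of beaker, tile's own z axis and vertical above 0.7 rad).
It fails at once if the marker pen or the needle tool is moved by more than 25 mm (distance of any of marker, needle_tool from where it was at the start of the episode above 0.025 m).
It also fails if it takes over 115 s, if anything falls off the work surface, if the arm or the gripper's body presses on something with over 40 N, if the wrist force passes 120 N, or if a joint passes its speed limit or range.

## Working session

There is one attempt and no reset: what is moved stays moved. The work goes in short steps, Python scripts to look and compute and a shell command to move; the robot and the scene stay as the last step left them, time stands still between calls to the robot, and variables do not carry over. Pictures are saved under pics/ and viewed, about 12 in all and at most 16, crops included, and the job is handed in when it is done.

```bash
mkdir -p pics; ls; cat > h.py <<'E'
from plant import *
import numpy as np, cv2
from scipy.spatial.transform import Rotation as Ro
def cam(n):
    c=camera_params(n); R=Ro.from_rotvec(np.array(c["rvec"]).ravel()).as_matrix(); return c,R,np.array(c["tvec"]).ravel()
def rays(c,uv):
    uv=np.asarray(uv,float).reshape(-1,2)
    d=np.c_[(uv[:,0]-c["cx"])/c["fx"],(uv[:,1]-c["cy"])/c["fy"]]; u=d.copy()
    for _ in range(20): u=d/(1+c["k1"]*(u**2).sum(1,keepdims=True))
    return np.c_[u,np.ones(len(u))]
def at_z(P,uv,z):   # P=cam(n)
    c,R,t=P; r=rays(c,uv)@R; o=-R.T@t
    s=(z-o[2])/r[:,2]; return o+r*s[:,None]
def cloud(P,depth):
    c,R,t=P; h,w=depth.shape; uu,vv=np.meshgrid(np.arange(w),np.arange(h))
    r=rays(c,np.c_[uu.ravel(),vv.ravel()])*depth.reshape(-1,1)
    return ((r-t)@R).reshape(h,w,3)
def save(n,img,s=1.5):
    cv2.imwrite("pics/"+n,cv2.resize(img[:,:,::-1],None,fx=s,fy=s))
E
python3 - <<'E'
from h import *
o=get_obs();print(o)
P=cam("top");im,d=snapshot("top");save("top0.png",im)
np.savez("top0.npz",im=im,d=d)
print(P)
for n in ["beaker","tile","rib","glaze_brush","loop_tool","marker","needle_tool","long_tray","short_tray"]:
    b=boxes_of("top",n)
    for q in b:
        u,v=np.round(q["xy"]).astype(int)
        X=cloud(P,d)[min(v,383),min(u,511)]
        print(n,q, X.round(3))
E
```

```text
pics
{'clock': 0.0, 'joint_pos': array([ 9.16782414e+01,  2.05929237e+01,  6.33165161e-01, -1.99634880e-02,
       -7.01375285e+01, -1.65071972e+01]), 'qvel': array([-0.02328083, -0.00827699,  0.01051762, -0.04066049,  0.02517288,
        0.07184089]), 'tau': array([-2.26601669e-04, -5.82713056e+01,  2.93053490e+01,  6.99742064e+00,
        6.96349656e-03, -1.38752503e-04]), 'tool_pos': array([0.17265461, 0.65202259, 0.22560178]), 'orientation': array([ 95.59039685,  89.90091874, -99.24535773]), 'force': array([ 0.27846385, -0.83513335, -1.0885237 ]), 'moment': array([ 0.00299269,  0.01424875, -0.04201048]), 'opening': 0.0875271199941236}
({'fx': 487.76817224231036, 'fy': 487.76817224231036, 'cx': 255.4830234989161, 'cy': 192.6268610612721, 'k1': -0.09072485423870912, 'rvec': array([ 2.13785101, -2.09002885,  0.19723633]), 'tvec': array([-0.01473533,  0.5536297 ,  1.17042095])}, array([[ 0.02336386, -0.99969827, -0.00758308],
       [-0.98063077, -0.02144145, -0.19468836],
       [ 0.19446702,  0.01198488, -0.98083584]]), array([-0.01473533,  0.5536297 ,  1.17042095]))
beaker {'xy': 
[... 230 characters left out ...]
'confidence': 0.74} [0.58  0.013 0.01 ]
rib {'xy': [247.6, 240.1], 'confidence': 0.56} [0.438 0.014 0.014]
rib {'xy': [377.3, 225.0], 'confidence': 0.24} [ 0.485 -0.318  0.007]
glaze_brush {'xy': [199.1, 193.5], 'confidence': 0.61} [0.555 0.145 0.015]
loop_tool {'xy': [304.9, 194.7], 'confidence': 0.51} [ 0.56  -0.131  0.007]
marker {'xy': [319.6, 130.9], 'confidence': 0.74} [ 0.736 -0.171  0.005]
needle_tool {'xy': [198.5, 194.4], 'confidence': 0.69} [0.554 0.147 0.016]
needle_tool {'xy': [172.9, 134.3], 'confidence': 0.43} [0.717 0.222 0.014]
long_tray {'xy': [128.0, 214.4], 'confidence': 0.56} [0.499 0.329 0.01 ]
short_tray {'xy': [378.5, 224.8], 'confidence': 0.89} [ 0.485 -0.321  0.006]
```

```bash
python3 -c "
from plant import *
print([k for k in dir() if not k.startswith('_')])
try: print(tcp_to_grasp)
except Exception as e: print(e)"; python3 - <<'E'
from h import *
im,d=snapshot("side");save("side0.png",im)
E
```

```text
['PlanningError', 'boxes_of', 'camera_params', 'close_job', 'get_obs', 'snapshot', 'tcp_to_grasp']
0.0188
```

View pics/top0.png

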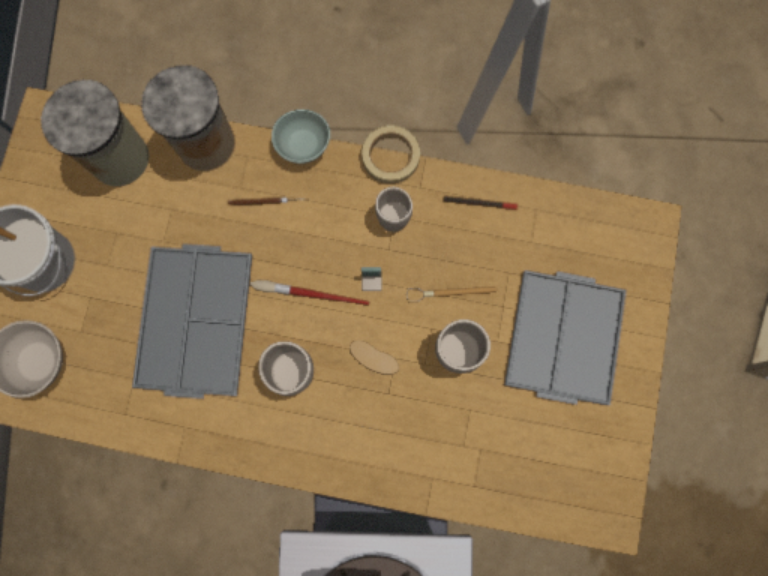

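View pics/side0.png

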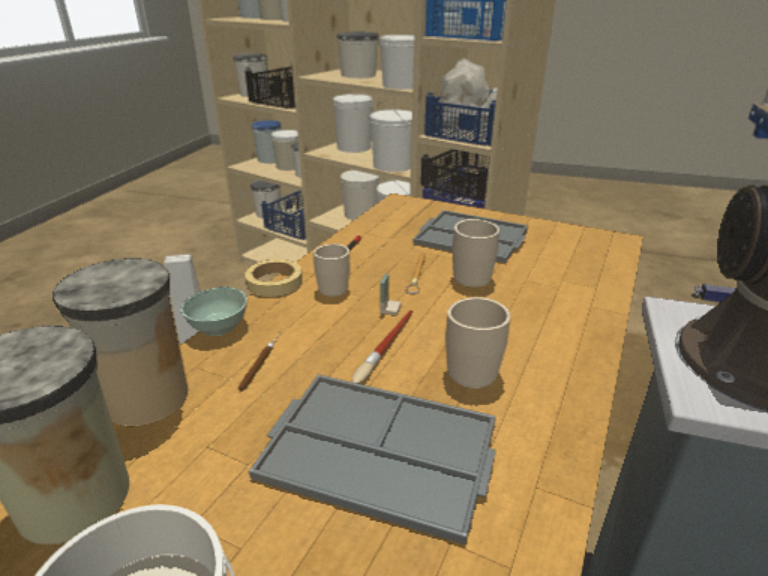

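The pictures show three cup-like beakers, at (285,368), (463,346) and (394,209) in the 1.5x top view. The farthest, (394,209), is clearly the smallest. The trays are at left (195,320) and right (566,338), the brush at (310,294), the tile at (371,279), the rib at (374,357) and the loop tool at (452,293). The marker (480,203) and needle tool (263,201) lie farther out.

```bash
cat >> h.py <<'E'
def plan(x,y,z,axis=None):
    """tool-frame shift(mm) & twist(rad) to reach TCP xyz with jaw (tool y) along world direction `axis` deg (mod 180)"""
    o=get_obs(); R=Ro.from_euler("xyz",o["orientation"],degrees=True).as_matrix()
    p=np.array(o["tool_pos"]); jaw=np.degrees(np.arctan2(R[1,1],R[0,1]))
    d=R.T@(np.array([x,y,z])-p)*1000
    tw=0
    if axis is not None: tw=-((axis-jaw+90)%180-90)   # tool x is down: + twist lowers yaw
    print("at",p.round(4),"jaw",round(jaw,1),"j",np.round(o["joint_pos"],0),"t",round(o["clock"],2),"F",np.round(o["force"],1),"op",round(o["opening"]*1000,1))
    print("shift",d.round(1),"twist",round(np.radians(tw),3),"deg",round(tw,1)); return d,tw
E
python3 - <<'E'
from h import *
z=np.load("top0.npz");im,d=z["im"],z["d"];P=cam("top");C=cloud(P,d)
def pk(n,zz,*uv):
    a=at_z(P,np.array(uv)/1.5,zz);print(n,a.round(3)[:,:2].tolist());return a
for n,zz,a,b in [("brush(bristle,handle)",.008,(251,285),(368,303)),("loop(loop,handle)",.005,(407,295),(496,290)),("rib",.004,(350,345),(398,372)),("marker",.005,(444,199),(517,206)),("needle",.005,(229,202),(300,199))]:
    q=pk(n,zz,a,b);e=q[1]-q[0];print("  mid",q.mean(0).round(3),"len",np.linalg.norm(e).round(3),"ang",np.degrees(np.arctan2(e[1],e[0])).round(1))
for n,c in [("long",[(152,247),(252,254),(236,395),(135,386)]),("short",[(524,272),(624,290),(609,403),(506,384)])]:
    q=pk(n,.014,*c);print("  mid",q.mean(0).round(3),"sides",[np.linalg.norm(q[i]-q[(i+1)%4]).round(3) for i in range(4)],"ang01",np.degrees(np.arctan2(*(q[1]-q[0])[1::-1])).round(1),"ang12",np.degrees(np.arctan2(*(q[2]-q[1])[1::-1])).round(1))
pk("beaker rim",.079,(394,202));pk("tile top",.061,(371,271));pk("tile foot",.008,(372,284))
# heights of cups: rim cloud
for c,n in [((285,368),"A"),((463,346),"B"),((394,209),"C")]:
    u,v=np.array(c)/1.5;u,v=int(u),int(v);w=C[v-22:v+22,u-22:u+22].reshape(-1,3);t=np.percentile(w[:,2],97);k=w[w[:,2]>t-.012]
    print(n,"h",t.round(3),"rim",k.min(0).round(3),k.max(0).round(3))
c,R,t=cam("wrist");o=get_obs();cp=-R.T@t;T=Ro.from_euler("xyz",o["orientation"],degrees=True).as_matrix()
print("wristcam in tool",(T.T@(cp-o["tool_pos"])).round(3),"axes",(T.T@R.T).round(2).tolist(),c["fx"])
plan(0.5,0.0,0.36,90)
E
```

```text
brush(bristle,handle) [[0.565, 0.23], [0.538, 0.024]]
  mid [0.551 0.127 0.008] len 0.207 ang -97.6
loop(loop,handle) [[0.554, -0.043], [0.566, -0.198]]
  mid [ 0.56  -0.121  0.005] len 0.156 ang -85.5
rib [[0.464, 0.053], [0.42, -0.03]]
  mid [0.442 0.012 0.004] len 0.095 ang -118.1
marker [[0.73, -0.106], [0.72, -0.237]]
  mid [ 0.725 -0.172  0.005] len 0.131 ang -94.4
needle [[0.717, 0.279], [0.725, 0.151]]
  mid [0.721 0.215 0.005] len 0.128 ang -86.5
long [[0.629, 0.41], [0.619, 0.23], [0.373, 0.243], [0.383, 0.419]]
  mid [0.501 0.325 0.014] sides [np.float64(0.18), np.float64(0.246), np.float64(0.176), np.float64(0.245)] ang01 -93.0 ang12 176.9
short [[0.597, -0.246], [0.569, -0.421], [0.373, -0.388], [0.402, -0.213]]
  mid [ 0.486 -0.317  0.014] sides [np.float64(0.177), np.float64(0.198), np.float64(0.178), np.float64(0.198)] ang01 -99.1 ang12 170.5
beaker rim [[0.698, -0.017]]
tile top [[0.583, 0.019]]
tile foot [[0.571, 0.018]]
A h 0.106 rim [ 0.316 -0.017  0.094] [0.455 0.192 1.256]
B h 0.105 rim [ 0.316 -0.173  0.094] [ 0.498 -0.017  1.256]
C h 0.079 rim [ 0.316 -0.046  0.067] [0.727 0.015 1.256]
wristcam in tool [-0.158 -0.    -0.083] axes [[0.0, -0.31, 0.95], [1.0, 0.0, -0.0], [-0.0, 0.95, 0.31]] 304.0971029113254
at [0.1727 0.6525 0.2266] jaw -104.8 j [ 92.  21.   1.  -0. -70. -17.] t 0.55 F [ 0.8 -0.3  0.1] op 87.7
shift [-133.4  547.  -483.3] twist -0.259 deg -14.8
```

```bash

python3 -m pendant '[{"claw":87,"linear":[-40,0,0],"twist":0},{"claw":87,"linear":[-40,0,0],"twist":0},{"claw":87,"linear":[-40,0,0],"twist":0},{"claw":87,"linear":[0,28.8,-25.4],"twist":0},{"claw":87,"linear":[0,28.8,-25.4],"twist":0},{"claw":87,"linear":[0,28.8,-25.4],"twist":0},{"claw":87,"linear":[0,28.8,-25.4],"twist":0},{"claw":87,"linear":[0,28.8,-25.4],"twist":0},{"claw":87,"linear":[0,28.8,-25.4],"twist":0},{"claw":87,"linear":[0,28.8,-25.4],"twist":0}]'
python3 -m pendant '[{"claw":87,"linear":[0,28.8,-25.4],"twist":0},{"claw":87,"linear":[0,28.8,-25.4],"twist":0},{"claw":87,"linear":[0,28.8,-25.4],"twist":0},{"claw":87,"linear":[0,28.8,-25.4],"twist":0},{"claw":87,"linear":[0,28.8,-25.4],"twist":0},{"claw":87,"linear":[0,28.8,-25.4],"twist":0},{"claw":87,"linear":[0,28.8,-25.4],"twist":0},{"claw":87,"linear":[0,28.8,-25.4],"twist":0},{"claw":87,"linear":[0,28.8,-25.4],"twist":0},{"claw":87,"linear":[0,28.8,-25.4],"twist":-0.12}]'
python3 - <<'E'
from h import *
plan(0.5,0,0.36,90)
im,d=snapshot("wrist");P=cam("wrist");save("w1.png",im)
np.savez("w1.npz",im=im,d=d,R=P[1],t=P[2])
im,d=snapshot("side");save("side1.png",im,1)
E
```

```text
clock: 1.38
tool_pos: [0.2935, 0.4102, 0.3468]
orientation: [-93.9, 90.0, 71.3]
force: [1.7, 0.3, -0.4]
opening: 0.0873
clock: 2.22
tool_pos: [0.4633, 0.0709, 0.3471]
orientation: [-145.6, 89.9, 25.5]
force: [0.7, 0.0, 0.6]
opening: 0.0874
at [0.4633 0.0709 0.3471] jaw -98.9 j [ 33.  -3. -12.   0. -81.  48.] t 2.22 F [0.7 0.  0.6] op 87.4
shift [-12.9  64.3 -47.3] twist -0.156 deg -8.9
```

View w1.

View pics/w1.png

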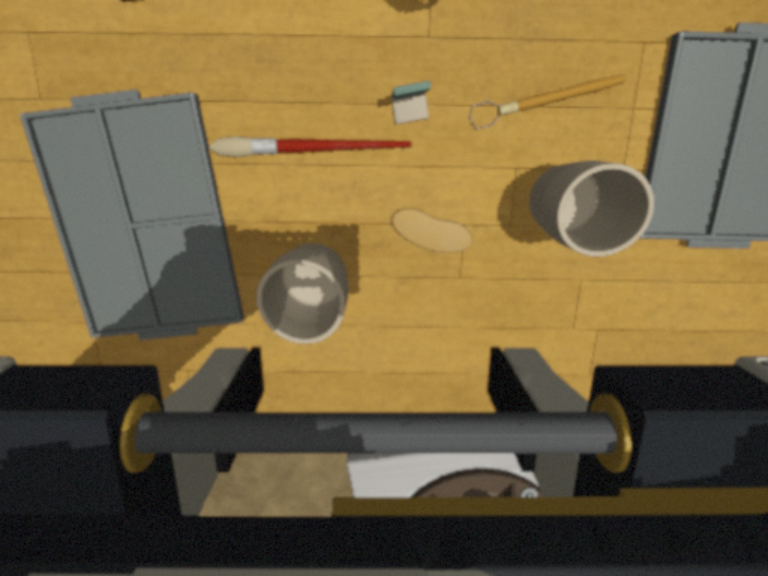

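View pics/side1.png

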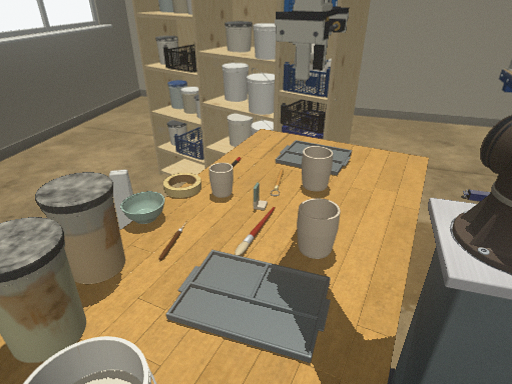

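The wrist view shows the rib at (431,230), the brush at (310,146), the tile at (410,102), the loop tool at (545,95), and the two large cups at (303,293) and (593,208). The gripper body is long along the jaw direction, so I need the clearance to those cups.

```bash
python3 - <<'E'
from h import *
z=np.load("w1.npz");im,d=z["im"],z["d"];P=(camera_params("wrist"),z["R"],z["t"]);C=cloud(P,d)
def L(n,zz,a,b):
    q=at_z(P,np.array([a,b])/1.5,zz);e=q[1]-q[0];print(n,q[:,:2].round(3).tolist(),"mid",q.mean(0).round(3)[:2],"len",np.linalg.norm(e).round(3),"ang",np.degrees(np.arctan2(e[1],e[0])).round(1))
L("brush",.008,(209,147),(411,144));L("loop",.005,(469,120),(625,77));L("rib",.006,(393,214),(470,243))
L("tile plate top L/R",.061,(392,89),(431,84));L("tile foot front",.008,(396,124),(429,120))
L("long left edge far-near",.014,(25,116),(93,335));L("long right edge",.014,(196,94),(242,322))
for n,m in [("A",(slice(155,232),slice(165,240))),("B",(slice(100,175),slice(345,440)))]:
    w=C[m].reshape(-1,3);w=w[(w[:,2]>.02)&(w[:,2]<.13)];k=w[w[:,2]>.094];print(n,"h",np.percentile(w[:,2],99).round(3),"rim",k.min(0).round(3),k.max(0).round(3))
z=np.load("top0.npz");im,d=z["im"],z["d"];C=cloud(cam("top"),d)
for n,(u,v) in dict(A=(190,244),B=(309,230),C=(262,138)).items():
    w=C[v-25:v+25,u-25:u+25].reshape(-1,3);w=w[(w[:,2]>(.07 if n=="C" else .094))&(w[:,2]<.12)];print(n,w.min(0).round(3),w.max(0).round(3),len(w))
w=C[165:195,235:265].reshape(-1,3);w=w[(w[:,2]>.045)&(w[:,2]<.1)];print("tile hi",w.min(0).round(3),w.max(0).round(3),len(w))
w=C[85:122,235:285].reshape(-1,3);w=w[(w[:,2]>.01)&(w[:,2]<.1)];print("ring",w.min(0).round(3),w.max(0).round(3))
plan(0.442,0.012,0.1,-28)
E
```

```text
brush [[0.565, 0.228], [0.54, 0.019]] mid [0.553 0.124] len 0.211 ang -97.1
loop [[0.555, -0.043], [0.575, -0.202]] mid [ 0.565 -0.122] len 0.16 ang -82.9
rib [[0.47, 0.047], [0.426, -0.034]] mid [0.448 0.006] len 0.092 ang -118.3
tile plate top L/R [[0.59, 0.035], [0.589, -0.0]] mid [0.589 0.017] len 0.035 ang -91.0
tile foot front [[0.561, 0.032], [0.56, -0.002]] mid [0.561 0.015] len 0.034 ang -91.2
long left edge far-near [[0.621, 0.404], [0.379, 0.413]] mid [0.5   0.409] len 0.242 ang 177.9
long right edge [[0.616, 0.227], [0.371, 0.236]] mid [0.494 0.231] len 0.246 ang 177.9
A h 0.105 rim [0.373 0.104 0.094] [0.456 0.185 0.106]
B h 0.105 rim [ 0.422 -0.179  0.094] [ 0.503 -0.093  0.107]
A [0.374 0.11  0.094] [0.455 0.192 0.11 ] 246
B [ 0.418 -0.173  0.094] [ 0.498 -0.089  0.11 ] 242
C [ 0.663 -0.046  0.07 ] [0.727 0.015 0.084] 142
tile hi [0.583 0.005 0.049] [0.591 0.035 0.068] 52
ring [ 0.758 -0.059  0.01 ] [0.859 0.043 0.032]
at [0.464  0.0695 0.3466] jaw -98.7 j [ 33.  -3. -12.   0. -81.  49.] t 2.32 F [-1.1  0.8 -0.1] op 87.2
shift [246.6  60.   13.1] twist -1.234 deg -70.7
```

```bash

python3 -m pendant '[{"claw":30,"linear":[0,0,0],"twist":-0.12},{"claw":30,"linear":[10,0,0],"twist":-0.035},{"claw":30,"linear":[0,35,-16],"twist":0},{"claw":30,"linear":[0,35,-16],"twist":0},{"claw":30,"linear":[0,35,-16],"twist":0},{"claw":30,"linear":[0,35,-16],"twist":0},{"claw":30,"linear":[20,30,-16],"twist":0},{"claw":30,"linear":[20,30,0],"twist":0},{"claw":30,"linear":[40,0,0],"twist":0},{"claw":30,"linear":[0,0,0],"twist":0}]'
python3 - <<'E'
from h import *
plan(0.545,-0.134,0.05,90)
E
```

```text
clock: 3.15
tool_pos: [0.5391, -0.1273, 0.2492]
orientation: [-8.2, 89.4, 171.6]
force: [-2.5, 0.1, -2.2]
opening: 0.0312
at [ 0.5391 -0.1273  0.2492] jaw -90.2 j [  7.   9. -12.  -0. -70.  83.] t 3.15 F [-2.5  0.1 -2.2] op 31.2
shift [199.1   7.   -8.1] twist -0.004 deg -0.2
```

```bash

python3 -m pendant '[{"claw":30,"linear":[40,7,-8],"twist":0},{"claw":30,"linear":[40,0,0],"twist":0},{"claw":30,"linear":[40,0,0],"twist":0},{"claw":30,"linear":[40,0,0],"twist":0},{"claw":30,"linear":[39,0,0],"twist":0},{"claw":30,"linear":[0,0,15],"twist":0},{"claw":30,"linear":[0,0,15],"twist":0},{"claw":30,"linear":[0,0,10],"twist":0},{"claw":30,"linear":[0,0,10],"twist":0},{"claw":30,"linear":[0,0,10],"twist":0}]'
python3 -m pendant '[{"claw":30,"linear":[0,0,10],"twist":0},{"claw":30,"linear":[0,0,10],"twist":0},{"claw":30,"linear":[0,0,10],"twist":0},{"claw":30,"linear":[0,0,5],"twist":0},{"claw":30,"linear":[0,0,0],"twist":0},{"claw":30,"linear":[0,0,-15],"twist":0},{"claw":30,"linear":[-30,0,-20],"twist":0},{"claw":30,"linear":[-40,0,-35],"twist":0},{"claw":30,"linear":[-40,0,-35],"twist":0},{"claw":30,"linear":[0,0,-8],"twist":0}]'
python3 - <<'E'
from h import *
im,d=snapshot("wrist");P=cam("wrist");C=cloud(P,d);save("w2.png",im,1.5)
np.savez("w2.npz",im=im,d=d,R=P[1],t=P[2])
im2,d2=snapshot("top");C2=cloud(cam("top"),d2)
for c in (C,C2):
    w=c.reshape(-1,3);w=w[(w[:,2]>.095)&(w[:,2]<.12)&(w[:,1]<-.05)&(w[:,1]>-.2)&(w[:,0]<.52)&(w[:,0]>.33)]
    if len(w):print("B",w.min(0).round(3),w.max(0).round(3),len(w))
plan(.5625,-.122,.02,6)
E
```

```text
clock: 3.98
tool_pos: [0.494, -0.133, 0.0599]
orientation: [-179.8, 89.6, 0.4]
force: [4.2, 1.2, 3.1]
opening: 0.0301
clock: 4.82
tool_pos: [0.5589, -0.1343, 0.1555]
orientation: [168.2, 89.6, -11.7]
force: [2.5, -0.7, 0.8]
opening: 0.0299
B [ 0.445 -0.155  0.095] [ 0.451 -0.115  0.101] 168
B [ 0.371 -0.175  0.095] [ 0.452 -0.092  0.111] 237
at [ 0.5545 -0.1337  0.1501] jaw -90.0 j [  6.  14. -19.  -0. -57.  84.] t 4.92 F [-0.1 -0.2 -1.3] op 29.9
shift [130.1 -11.6  -8.1] twist 1.466 deg 84.0
```

View pics/w2.png

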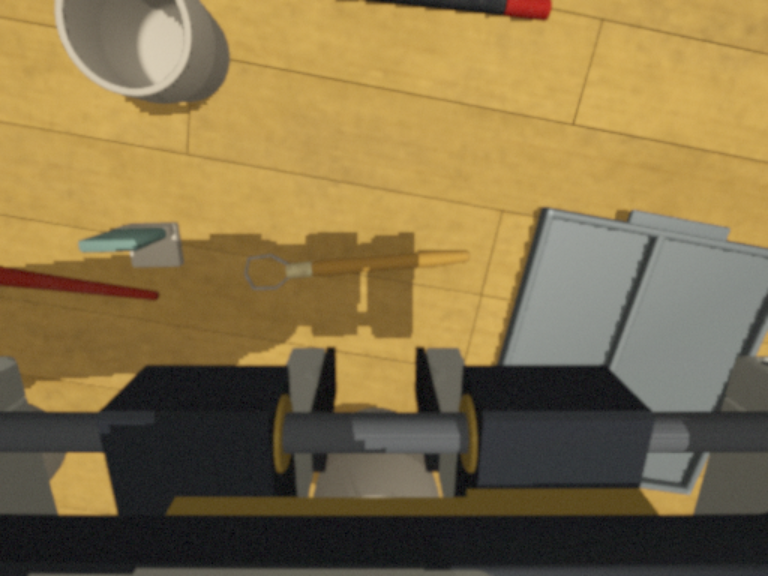

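The cup has moved clear, with its x max now 0.452. The loop tool runs from (245,272) to (468,257), and the short tray's corners are at (546,210) and (500,365).

```bash
python3 - <<'E'
from h import *
z=np.load("w2.npz");im,d=z["im"],z["d"];P=(camera_params("wrist"),z["R"],z["t"]);C=cloud(P,d)
def L(n,zz,a,b):
    q=at_z(P,np.array([a,b])/1.5,zz);e=q[1]-q[0];print(n,q[:,:2].round(4).tolist(),"mid",q.mean(0).round(4)[:2],"len",np.linalg.norm(e).round(3),"ang",np.degrees(np.arctan2(e[1],e[0])).round(1))
L("loop",.005,(245,272),(468,257));L("tile top",.061,(80,247),(165,233))
L("short left outer edge",.014,(546,210),(502,365));L("short divider",.014,(658,235),(611,365))
L("short far edge",.014,(546,210),(658,235))
E
```

```text
loop [[0.5544, -0.0431], [0.5654, -0.1977]] mid [ 0.5599 -0.1204] len 0.155 ang -85.9
tile top [[0.5845, 0.0319], [0.5925, -0.0171]] mid [0.5885 0.0074] len 0.05 ang -80.8
short left outer edge [[0.599, -0.2444], [0.4875, -0.2255]] mid [ 0.5432 -0.235 ] len 0.113 ang 170.4
short divider [[0.5828, -0.3206], [0.4875, -0.3046]] mid [ 0.5351 -0.3126] len 0.097 ang 170.5
short far edge [[0.599, -0.2444], [0.5828, -0.3206]] mid [ 0.5909 -0.2825] len 0.078 ang -102.0
```

```bash

python3 -m pendant '[{"claw":40,"linear":[0,0,0],"twist":-0.12},{"claw":40,"linear":[0,0,0],"twist":-0.12},{"claw":40,"linear":[0,0,0],"twist":-0.12},{"claw":40,"linear":[0,0,0],"twist":-0.12},{"claw":40,"linear":[0,0,0],"twist":-0.12},{"claw":40,"linear":[0,0,0],"twist":-0.12},{"claw":40,"linear":[0,0,0],"twist":-0.12},{"claw":40,"linear":[0,0,0],"twist":-0.12},{"claw":40,"linear":[0,0,0],"twist":-0.12},{"claw":40,"linear":[0,0,0],"twist":-0.12}]'
python3 -m pendant '[{"claw":40,"linear":[0,0,0],"twist":-0.12},{"claw":40,"linear":[0,0,0],"twist":-0.12},{"claw":40,"linear":[0,0,0],"twist":-0.12},{"claw":40,"linear":[0,0,0],"twist":-0.08},{"claw":40,"linear":[10,0,0],"twist":0},{"claw":40,"linear":[10,0,0],"twist":0},{"claw":40,"linear":[10,0,0],"twist":0},{"claw":40,"linear":[10,0,0],"twist":0},{"claw":40,"linear":[0,0,0],"twist":0},{"claw":40,"linear":[0,0,0],"twist":0}]'
python3 - <<'E'
from h import *
plan(.5607,-.131,.003,4)
E
```

```text
clock: 5.75
tool_pos: [0.5511, -0.1338, 0.1482]
orientation: [-72.6, 89.7, 176.5]
force: [0.4, -0.2, 0.8]
opening: 0.04
clock: 6.58
tool_pos: [0.5514, -0.1232, 0.1085]
orientation: [0.7, 88.6, -86.4]
force: [-0.6, -0.6, 0.5]
opening: 0.0401
at [ 0.5514 -0.1232  0.1085] jaw 2.9 j [  8.  16. -23.   2. -51. 174.] t 6.58 F [-0.6 -0.6  0.5] op 40.1
shift [105.7   8.8   5.6] twist -0.019 deg -1.1
```

```bash

python3 -m pendant '[{"claw":40,"linear":[0,0,0],"twist":0.12},{"claw":40,"linear":[0,0,0],"twist":0.12},{"claw":40,"linear":[0,0,0],"twist":0.12},{"claw":40,"linear":[0,0,0],"twist":0.12},{"claw":40,"linear":[0,0,0],"twist":0.12},{"claw":40,"linear":[0,0,0],"twist":0.12},{"claw":40,"linear":[0,0,0],"twist":0.12},{"claw":40,"linear":[0,0,0],"twist":0.12},{"claw":40,"linear":[0,0,0],"twist":0.12},{"claw":40,"linear":[0,0,0],"twist":0.12}]'
python3 -m pendant '[{"claw":40,"linear":[0,0,0],"twist":0.12},{"claw":40,"linear":[0,0,0],"twist":0.12},{"claw":40,"linear":[0,0,0],"twist":0.12},{"claw":40,"linear":[0,0,0],"twist":0.12},{"claw":40,"linear":[0,0,0],"twist":0.12},{"claw":40,"linear":[0,0,0],"twist":0.12},{"claw":40,"linear":[0,0,0],"twist":0.12},{"claw":40,"linear":[0,0,0],"twist":0.12},{"claw":40,"linear":[0,0,0],"twist":0.12},{"claw":40,"linear":[0,0,0],"twist":0.12}]'
python3 -m pendant '[{"claw":40,"linear":[0,0,0],"twist":0.12},{"claw":40,"linear":[0,0,0],"twist":0.12},{"claw":40,"linear":[0,0,0],"twist":0.12},{"claw":40,"linear":[0,0,0],"twist":0.12},{"claw":40,"linear":[0,0,0],"twist":0.12},{"claw":40,"linear":[0,0,0],"twist":0.12},{"claw":40,"linear":[0,0,0],"twist":0},{"claw":40,"linear":[0,0,0],"twist":0},{"claw":40,"linear":[0,0,0],"twist":0},{"claw":40,"linear":[0,0,0],"twist":0}]'
python3 - <<'E'
from h import *
plan(.5607,-.131,.003,4)
E
```

```text
clock: 7.42
tool_pos: [0.5526, -0.1231, 0.1103]
orientation: [77.6, 88.6, -78.6]
force: [-0.3, -0.4, -0.6]
opening: 0.04
clock: 8.25
tool_pos: [0.5526, -0.123, 0.1103]
orientation: [146.3, 88.6, -78.6]
force: [-0.8, -0.0, -0.2]
opening: 0.0398
clock: 9.08
tool_pos: [0.5523, -0.1229, 0.1099]
orientation: [-174.2, 88.6, -79.8]
force: [-0.0, -0.0, 0.5]
opening: 0.0399
at [ 0.5523 -0.1229  0.1099] jaw -175.6 j [  8.  16. -23.   2. -51.  -5.] t 9.08 F [-0.  -0.   0.5] op 39.9
shift [107.1  -7.5  -6.1] twist 0.006 deg 0.4
```

```bash

python3 -m pendant '[{"claw":40,"linear":[0,-7.5,-6],"twist":0},{"claw":40,"linear":[35,0,0],"twist":0},{"claw":40,"linear":[35,0,0],"twist":0},{"claw":40,"linear":[25,0,0],"twist":0},{"claw":40,"linear":[11,0,0],"twist":0},{"claw":40,"linear":[0,0,0],"twist":0},{"claw":0,"linear":[0,0,0],"twist":0},{"claw":0,"linear":[0,0,0],"twist":0},{"claw":0,"linear":[0,0,0],"twist":0},{"claw":0,"linear":[0,0,0],"twist":0}]'
python3 -m pendant '[{"claw":0,"linear":[0,0,0],"twist":0},{"claw":0,"linear":[-20,0,0],"twist":0},{"claw":0,"linear":[-40,0,0],"twist":0},{"claw":0,"linear":[-40,0,0],"twist":-0.12},{"claw":0,"linear":[0,0,0],"twist":-0.12},{"claw":0,"linear":[0,0,0],"twist":-0.12},{"claw":0,"linear":[0,0,0],"twist":-0.12},{"claw":0,"linear":[0,0,0],"twist":-0.12},{"claw":0,"linear":[0,0,0],"twist":-0.12},{"claw":0,"linear":[0,0,0],"twist":-0.12}]'
python3 - <<'E'
from h import *
plan(.494,-.269,.1,80.5)
E
```

```text
clock: 9.92
tool_pos: [0.5613, -0.1308, 0.0048]
orientation: [-171.1, 88.6, -76.9]
force: [-0.5, -0.7, 0.5]
opening: 0.0191
clock: 10.75
tool_pos: [0.5601, -0.1284, 0.1044]
orientation: [138.5, 88.6, -78.8]
force: [-0.3, -0.3, -0.4]
opening: 0.0099
at [ 0.5601 -0.1284  0.1044] jaw -127.3 j [  8.  17. -23.   2. -50.  44.] t 10.75 F [-0.3 -0.3 -0.4] op 9.9
shift [  7.5 151.9 -32.5] twist -0.486 deg -27.8
```

```bash

python3 -m pendant '[{"claw":0,"linear":[0,0,0],"twist":-0.12},{"claw":0,"linear":[0,0,0],"twist":-0.12},{"claw":0,"linear":[0,0,0],"twist":-0.12},{"claw":0,"linear":[0,0,0],"twist":-0.12},{"claw":0,"linear":[0,35,0],"twist":0},{"claw":0,"linear":[0,35,0],"twist":0},{"claw":0,"linear":[0,35,0],"twist":0},{"claw":0,"linear":[0,15,0],"twist":0},{"claw":0,"linear":[0,0,0],"twist":0},{"claw":0,"linear":[0,0,0],"twist":0}]'
python3 - <<'E'
from h import *
plan(.504,-.2707,.012,80.5)
im,d=snapshot("wrist");P=cam("wrist");C=cloud(P,d);save("w3.png",im,1.5)
np.savez("w3.npz",im=im,d=d,R=P[1],t=P[2])
E
```

```text
clock: 11.58
tool_pos: [0.5386, -0.2473, 0.1069]
orientation: [110.6, 88.6, -79.7]
force: [0.1, -1.0, -0.4]
opening: 0.0095
at [ 0.5386 -0.2473  0.1069] jaw -100.3 j [ -5.  18. -20.   2. -51.  83.] t 11.58 F [ 0.1 -1.  -0.4] op 9.5
shift [95.3 26.9 30.7] twist -0.014 deg -0.8
```

View pics/w3.png

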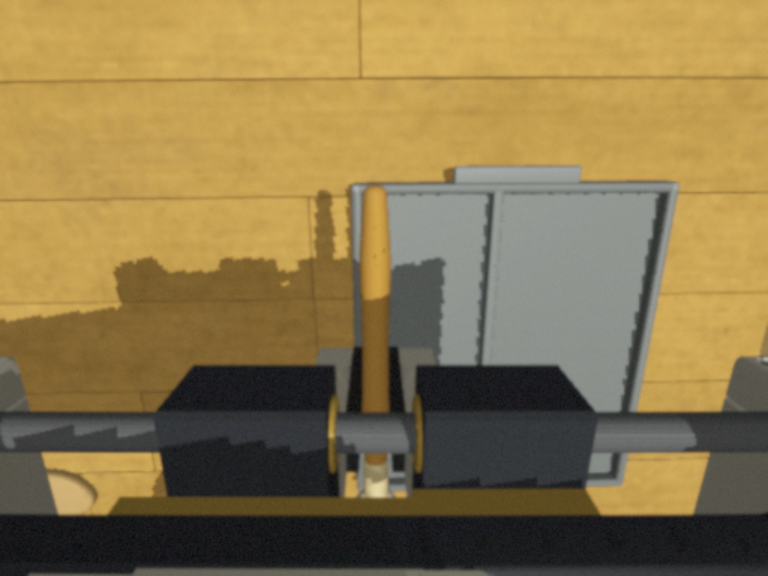

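The loop tool is held straight, with its handle pointing away. The tray's far corners are at (353,185) and (676,184), and the divider's far end is at (495,191).

```bash
python3 - <<'E'
from h import *
z=np.load("w3.npz");P=(camera_params("wrist"),z["R"],z["t"])
q=at_z(P,np.array([(353,185),(676,184),(495,191),(624,483)])/1.5,.014);print(q.round(4)[:,:2].tolist(),np.linalg.norm(q[1]-q[0]))
e=(q[1]-q[0])/np.linalg.norm(q[1]-q[0]);yv=-e[:2];xv=np.array([yv[1],-yv[0]]);mid=(q[0]+q[1])[:2]/2;c=mid-.102*xv
print("yaw",np.degrees(np.arctan2(xv[1],xv[0])),"centre",c, "narrow",c+.049*yv,"wide",c-.039*yv)
t=c+.049*yv+.010*xv
h=at_z(P,np.array([(375,187)])/1.5,.107);print("handle end",h)
plan(*t,.012,np.degrees(np.arctan2(yv[1],yv[0])))
E
```

```text
[[0.6011, -0.2477], [0.5701, -0.4226], [0.5841, -0.3233], [0.3732, -0.3914]] 0.17764115720643547
yaw -10.034589517516121 centre [ 0.48517947 -0.31736658] narrow [ 0.49371736 -0.26911615] wide [ 0.47838401 -0.35576999]
handle end [[ 0.60610653 -0.25844817  0.107     ]]
at [ 0.5389 -0.2466  0.1069] jaw -100.2 j [ -5.  18. -20.   2. -51.  83.] t 11.63 F [-0.7  0.3 -0.5] op 9.7
shift [95.3 27.9 31.3] twist -0.003 deg -0.2
```

```bash

python3 -m pendant '[{"claw":0,"linear":[0,28,31],"twist":0},{"claw":0,"linear":[35,0,0],"twist":0},{"claw":0,"linear":[30,0,0],"twist":0},{"claw":0,"linear":[20,0,0],"twist":0},{"claw":0,"linear":[10,0,0],"twist":0},{"claw":0,"linear":[0,0,0],"twist":0},{"claw":20,"linear":[0,0,0],"twist":0},{"claw":20,"linear":[0,0,0],"twist":0},{"claw":20,"linear":[0,0,0],"twist":0},{"claw":20,"linear":[-20,0,0],"twist":0}]'
python3 -m pendant '[{"claw":60,"linear":[-40,0,0],"twist":0},{"claw":60,"linear":[-40,0,0],"twist":0},{"claw":60,"linear":[0,-40,0],"twist":0},{"claw":60,"linear":[0,-40,0],"twist":0},{"claw":60,"linear":[0,-40,0],"twist":0},{"claw":60,"linear":[0,-40,0],"twist":0},{"claw":60,"linear":[0,-40,0],"twist":0},{"claw":60,"linear":[0,-40,0],"twist":0},{"claw":60,"linear":[0,0,0],"twist":0},{"claw":60,"linear":[0,0,0],"twist":0}]'
python3 - <<'E'
from h import *
im,d=snapshot("top");save("t2.png",im[110:290,60:450],2)
plan(.445,.009,.003,-28)
P=cam("top")
b=boxes_of("top","loop_tool");print(b)
E
```

```text
clock: 12.47
tool_pos: [0.5023, -0.2697, 0.0303]
orientation: [100.8, 88.7, -89.4]
force: [-0.3, 0.5, -0.1]
opening: 0.0195
clock: 13.3
tool_pos: [0.5467, -0.0298, 0.1075]
orientation: [114.0, 88.6, -76.0]
force: [-0.1, -0.4, 0.1]
opening: 0.0599
at [ 0.5462 -0.0312  0.1072] jaw -100.0 j [ 18.  15. -26.   2. -50.  60.] t 13.35 F [-0.  -0.5 -0.5] op 60.3
shift [102.7 -24.3 107.6] twist -1.257 deg -72.0
[{'xy': [358.8, 219.2], 'confidence': 0.7}]
```

View pics/t2.png

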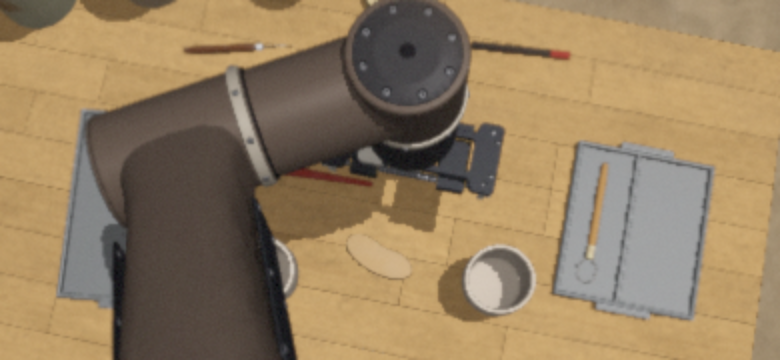

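The loop tool lies in the narrow compartment at (593,215) in the crop. Next is the rib.

```bash

python3 -m pendant '[{"claw":70,"linear":[0,-2.5,10.8],"twist":0},{"claw":70,"linear":[0,-5,20],"twist":-0.12},{"claw":70,"linear":[0,0,0],"twist":-0.12},{"claw":70,"linear":[0,0,0],"twist":-0.12},{"claw":70,"linear":[0,0,0],"twist":-0.12},{"claw":70,"linear":[0,0,0],"twist":-0.12},{"claw":70,"linear":[0,0,0],"twist":-0.12},{"claw":70,"linear":[0,0,0],"twist":-0.12},{"claw":70,"linear":[0,0,0],"twist":-0.12},{"claw":70,"linear":[0,0,0],"twist":-0.12}]'
python3 -m pendant '[{"claw":70,"linear":[0,0,0],"twist":-0.12},{"claw":70,"linear":[0,0,0],"twist":-0.06},{"claw":70,"linear":[0,0,0],"twist":0},{"claw":70,"linear":[0,0,0],"twist":0},{"claw":70,"linear":[0,0,0],"twist":0},{"claw":70,"linear":[0,0,0],"twist":0},{"claw":70,"linear":[0,0,0],"twist":0},{"claw":70,"linear":[0,0,0],"twist":0},{"claw":70,"linear":[0,0,0],"twist":0},{"claw":70,"linear":[0,0,0],"twist":0}]'
python3 - <<'E'
from h import *
plan(.445,.009,.004,-28)
E
```

```text
clock: 14.23
tool_pos: [0.5161, -0.0207, 0.1062]
orientation: [47.8, 88.6, -80.3]
force: [0.2, 0.4, -0.5]
opening: 0.0698
clock: 15.07
tool_pos: [0.517, -0.0194, 0.106]
orientation: [37.4, 88.6, -80.5]
force: [-0.3, 0.4, 0.1]
opening: 0.0702
at [ 0.517  -0.0194  0.106 ] jaw -28.0 j [ 21.  12. -29.   2. -49. 130.] t 15.07 F [-0.3  0.4  0.1] op 70.2
shift [101.  -78.4   6.7] twist 0.001 deg 0.0
```

```bash

python3 -m pendant '[{"claw":70,"linear":[0,-39,3.5],"twist":0},{"claw":70,"linear":[0,-39,3.5],"twist":0},{"claw":70,"linear":[35,0,0],"twist":0},{"claw":70,"linear":[30,0,0],"twist":0},{"claw":70,"linear":[25,0,0],"twist":0},{"claw":70,"linear":[11,0,0],"twist":0},{"claw":70,"linear":[0,0,0],"twist":0},{"claw":20,"linear":[0,0,0],"twist":0},{"claw":0,"linear":[0,0,0],"twist":0},{"claw":0,"linear":[0,0,0],"twist":0}]'
python3 -m pendant '[{"claw":0,"linear":[0,0,0],"twist":0},{"claw":0,"linear":[0,0,0],"twist":0},{"claw":0,"linear":[-20,0,0],"twist":0},{"claw":0,"linear":[-40,0,0],"twist":0},{"claw":0,"linear":[-40,0,0],"twist":0},{"claw":0,"linear":[-40,0,0],"twist":0.1},{"claw":0,"linear":[0,0,0],"twist":0.1},{"claw":0,"linear":[0,0,0],"twist":0.1},{"claw":0,"linear":[0,0,0],"twist":0.1},{"claw":0,"linear":[0,0,0],"twist":0.1}]'
python3 - <<'E'
from h import *
plan(.4784,-.3558,.012,-55)
E
```

```text
clock: 15.9
tool_pos: [0.446, 0.0088, 0.005]
orientation: [41.6, 88.6, -76.3]
force: [-0.6, -0.6, -0.3]
opening: 0.0556
clock: 16.73
tool_pos: [0.4446, 0.0119, 0.1448]
orientation: [70.4, 88.6, -76.5]
force: [-0.2, -0.5, -1.0]
opening: 0.0003
at [0.4446 0.0119 0.1448] jaw -56.9 j [ 28.   3. -35.   2. -53.  94.] t 16.73 F [-0.2 -0.5 -1. ] op 0.3
shift [141.7 323.4 171.4] twist -0.033 deg -1.9
```

The gripper closed to 0.3 mm, so the rib was not held. I'll look.

```bash
python3 - <<'E'
from h import *
im,d=snapshot("wrist");P=cam("wrist");save("w4.png",im,1.5)
np.savez("w4.npz",im=im,d=d,R=P[1],t=P[2])
P2=cam("top");im2,d2=snapshot("top")
for n in("wrist","top"):
    for b in boxes_of(n,"rib"): print(n,b,at_z(P if n=="wrist" else P2,[b["xy"]],.006).round(3))
E
```

```text
top {'xy': [258.8, 244.4], 'confidence': 0.42} [[ 0.428 -0.013  0.006]]
```

View pics/w4.png

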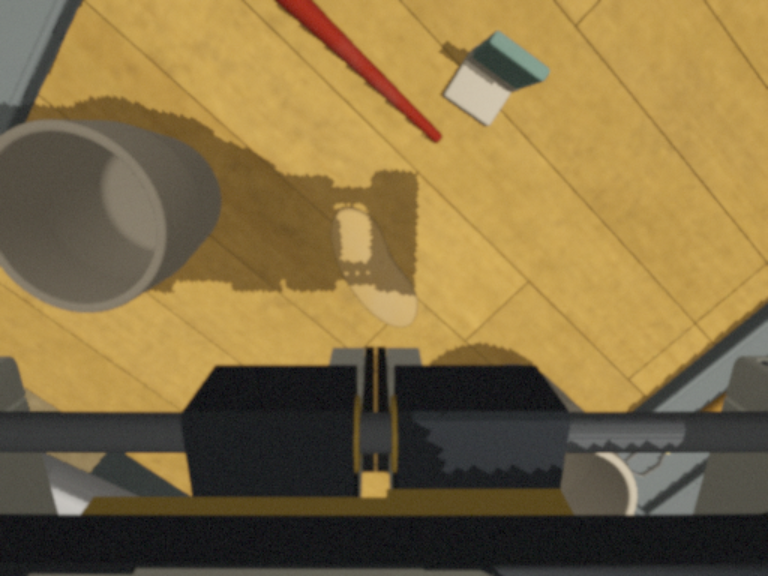

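```bash
python3 - <<'E'
from h import *
z=np.load("w4.npz");P=(camera_params("wrist"),z["R"],z["t"])
q=at_z(P,np.array([(343,208),(408,325),(332,232),(368,218),(372,298),(416,296),(350,265),(384,252)])/1.5,.006)[:,:2];print(q.round(4).tolist())
m=cv2.minAreaRect((q*1000).astype(np.float32));print(m)
plan(.445,.009,.002,-28)
E
```

```text
[[0.4696, 0.0493], [0.4242, -0.032], [0.4524, 0.0472], [0.4728, 0.0322], [0.4277, 0.0003], [0.4451, -0.0246], [0.4396, 0.0254], [0.4594, 0.011]]
((446.4866027832031, 8.856620788574219), (93.02367401123047, 26.871417999267578), 64.01123809814453)
at [0.4446 0.0119 0.1442] jaw -56.4 j [ 28.   3. -35.   2. -53.  94.] t 16.93 F [-0.7 -0.2  0.4] op 0.2
shift [ 1.423e+02 -6.000e-01 -1.000e-01] twist -0.496 deg -28.4
```

The fingers had not finished closing before the lift, and the rib hasn't moved. I'll retry with a smaller pre-opening and a longer close.

```bash

python3 -m pendant '[{"claw":52,"linear":[0,0,0],"twist":-0.12},{"claw":52,"linear":[0,0,0],"twist":-0.12},{"claw":52,"linear":[0,0,0],"twist":-0.12},{"claw":52,"linear":[0,0,0],"twist":-0.12},{"claw":52,"linear":[35,0,0],"twist":0},{"claw":52,"linear":[35,0,0],"twist":0},{"claw":52,"linear":[20,0,0],"twist":0},{"claw":52,"linear":[10,0,0],"twist":0},{"claw":52,"linear":[0,0,0],"twist":0},{"claw":52,"linear":[0,0,0],"twist":0}]'
python3 - <<'E'
from h import *
plan(.4465,.009,.002,-27)
E
```

```text
clock: 17.77
tool_pos: [0.4449, 0.0093, 0.0438]
orientation: [35.6, 88.5, -83.4]
force: [0.7, -0.1, -0.2]
opening: 0.0515
at [0.4449 0.0093 0.0438] jaw -29.0 j [ 28.  11. -42.   2. -37. 121.] t 17.77 F [ 0.7 -0.1 -0.2] op 51.5
shift [41.8  0.9 -1.4] twist -0.035 deg -2.0
```

```bash

python3 -m pendant '[{"claw":52,"linear":[25,1,-1.4],"twist":-0.03},{"claw":52,"linear":[12,0,0],"twist":0},{"claw":52,"linear":[4.5,0,0],"twist":0},{"claw":52,"linear":[0,0,0],"twist":0},{"claw":0,"linear":[0,0,0],"twist":0},{"claw":0,"linear":[0,0,0],"twist":0},{"claw":0,"linear":[0,0,0],"twist":0},{"claw":0,"linear":[0,0,0],"twist":0},{"claw":0,"linear":[0,0,0],"twist":0},{"claw":0,"linear":[0,0,0],"twist":0}]'
python3 -m pendant '[{"claw":0,"linear":[0,0,0],"twist":0},{"claw":0,"linear":[-20,0,0],"twist":0},{"claw":0,"linear":[-40,0,0],"twist":0},{"claw":0,"linear":[-40,0,0],"twist":0},{"claw":0,"linear":[-40,0,0],"twist":0.1},{"claw":0,"linear":[0,0,0],"twist":0.1},{"claw":0,"linear":[0,0,0],"twist":0.1},{"claw":0,"linear":[0,0,0],"twist":0.1},{"claw":0,"linear":[0,0,0],"twist":0.1},{"claw":0,"linear":[0,0,0],"twist":0}]'
python3 - <<'E'
from h import *
plan(.4784,-.3558,.012,-55)
E
```

```text
clock: 18.6
tool_pos: [0.4475, 0.0095, 0.0035]
orientation: [41.2, 88.6, -76.2]
force: [-1.5, -0.3, 7.2]
opening: 0.0359
clock: 19.43
tool_pos: [0.4461, 0.0126, 0.1429]
orientation: [67.6, 88.6, -78.7]
force: [0.2, -0.4, -0.6]
opening: 0.036
at [0.4461 0.0126 0.1429] jaw -56.3 j [ 28.   3. -35.   2. -53.  94.] t 19.43 F [ 0.2 -0.4 -0.6] op 36.0
shift [139.9 321.3 176.2] twist -0.023 deg -1.3
```

```bash

python3 -m pendant '[{"claw":0,"linear":[0,32.1,17.6],"twist":0},{"claw":0,"linear":[0,32.1,17.6],"twist":0},{"claw":0,"linear":[0,32.1,17.6],"twist":0},{"claw":0,"linear":[0,32.1,17.6],"twist":0},{"claw":0,"linear":[0,32.1,17.6],"twist":0},{"claw":0,"linear":[0,32.1,17.6],"twist":0},{"claw":0,"linear":[0,32.1,17.6],"twist":0},{"claw":0,"linear":[0,32.1,17.6],"twist":0},{"claw":0,"linear":[0,32.1,17.6],"twist":0},{"claw":0,"linear":[0,32.1,17.6],"twist":0}]'
python3 -m pendant '[{"claw":0,"linear":[35,0,0],"twist":0},{"claw":0,"linear":[35,0,0],"twist":0},{"claw":0,"linear":[30,0,0],"twist":0},{"claw":0,"linear":[10,0,0],"twist":0},{"claw":0,"linear":[0,0,0],"twist":0},{"claw":0,"linear":[0,0,0],"twist":0},{"claw":0,"linear":[0,0,0],"twist":0},{"claw":0,"linear":[0,0,0],"twist":0},{"claw":0,"linear":[0,0,0],"twist":0},{"claw":0,"linear":[0,0,0],"twist":0}]'
python3 - <<'E'
from h import *
plan(.4784,-.3558,.0105,-55)
E
```

```text
clock: 20.27
tool_pos: [0.4792, -0.3537, 0.1516]
orientation: [65.3, 88.6, -80.6]
force: [1.7, 2.0, -1.4]
opening: 0.0359
clock: 21.1
tool_pos: [0.4808, -0.3546, 0.043]
orientation: [70.2, 88.5, -75.8]
force: [1.2, 0.6, -0.9]
opening: 0.0361
at [ 0.4808 -0.3546  0.043 ] jaw -56.0 j [-17.  23. -24.   2. -43. 139.] t 21.1 F [ 1.2  0.6 -0.9] op 36.1
shift [32.5 -1.2  2.3] twist -0.017 deg -1.0
```

```bash

python3 -m pendant '[{"claw":0,"linear":[20,-1,2],"twist":0},{"claw":0,"linear":[8,0,0],"twist":0},{"claw":0,"linear":[4,0,0],"twist":0},{"claw":0,"linear":[0,0,0],"twist":0},{"claw":46,"linear":[0,0,0],"twist":0},{"claw":46,"linear":[0,0,0],"twist":0},{"claw":46,"linear":[0,0,0],"twist":0},{"claw":46,"linear":[-15,0,0],"twist":0},{"claw":46,"linear":[-40,0,0],"twist":0},{"claw":46,"linear":[-40,0,0],"twist":0}]'
python3 -m pendant '[{"claw":30,"linear":[-40,0,0],"twist":0.12},{"claw":30,"linear":[0,0,0],"twist":0.12},{"claw":30,"linear":[0,0,0],"twist":0.12},{"claw":30,"linear":[0,0,0],"twist":0.12},{"claw":30,"linear":[0,0,0],"twist":0.12},{"claw":30,"linear":[0,-40,0],"twist":0},{"claw":30,"linear":[0,-40,0],"twist":0},{"claw":30,"linear":[0,-40,0],"twist":0},{"claw":30,"linear":[0,-40,0],"twist":0},{"claw":30,"linear":[0,-40,0],"twist":0}]'
python3 - <<'E'
from h import *
plan(.495,.148,.055,90)
P=cam("top");im,d=snapshot("top");im=im[150:285,320:440];save("t3.png",im,3)
np.savez("t3.npz",im=im)
E
```

```text
clock: 21.93
tool_pos: [0.4761, -0.3528, 0.1043]
orientation: [56.0, 88.7, -90.1]
force: [1.3, 0.3, 0.9]
opening: 0.0462
clock: 22.77
tool_pos: [0.4785, -0.1508, 0.1399]
orientation: [101.6, 88.6, -78.8]
force: [1.7, -0.1, -0.2]
opening: 0.0299
at [ 0.4785 -0.1508  0.1399] jaw -90.5 j [  6.   8. -29.   2. -53.  82.] t 22.77 F [ 1.7 -0.1 -0.2] op 29.9
shift [  77.6 -301.   -13.7] twist -0.008 deg -0.5
```

View pics/t3.png

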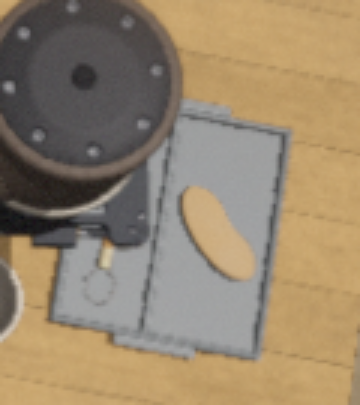

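The rib lies flat, well inside the wide compartment. Now I'll nudge cup A toward the robot to make room for the brush grasp.

```bash

python3 -m pendant '[{"claw":30,"linear":[0,-37.6,-2],"twist":0},{"claw":30,"linear":[0,-37.6,-2],"twist":0},{"claw":30,"linear":[0,-37.6,-2],"twist":0},{"claw":30,"linear":[0,-37.6,-2],"twist":0},{"claw":30,"linear":[0,-37.6,-2],"twist":0},{"claw":30,"linear":[0,-37.6,-2],"twist":0},{"claw":30,"linear":[0,-37.6,-2],"twist":0},{"claw":30,"linear":[0,-37.6,0],"twist":0},{"claw":30,"linear":[0,0,0],"twist":0},{"claw":30,"linear":[0,0,0],"twist":0}]'
python3 -m pendant '[{"claw":30,"linear":[35,0,0],"twist":0},{"claw":30,"linear":[35,0,0],"twist":0},{"claw":30,"linear":[8,0,0],"twist":0},{"claw":30,"linear":[0,0,15],"twist":0},{"claw":30,"linear":[0,0,10],"twist":0},{"claw":30,"linear":[0,0,10],"twist":0},{"claw":30,"linear":[0,0,10],"twist":0},{"claw":30,"linear":[0,0,10],"twist":0},{"claw":30,"linear":[0,0,8],"twist":0},{"claw":30,"linear":[0,0,0],"twist":0}]'
python3 - <<'E'
from h import *
plan(.55,.110,.14,-7.3)
P=cam("top");im,d=snapshot("top")
w=cloud(P,d).reshape(-1,3);w=w[(w[:,2]>.095)&(w[:,2]<.112)&(w[:,1]>.05)&(w[:,1]<.22)&(w[:,0]<.47)&(w[:,0]>.3)];print(w.min(0),w.max(0),len(w))
E
```

```text
clock: 23.65
tool_pos: [0.495, 0.1501, 0.1323]
orientation: [100.2, 88.6, -80.1]
force: [0.0, 0.6, 0.2]
opening: 0.03
clock: 24.48
tool_pos: [0.4311, 0.1468, 0.0548]
orientation: [102.0, 88.6, -78.4]
force: [2.3, 0.3, 0.5]
opening: 0.0298
at [0.4311 0.1468 0.0548] jaw -90.4 j [ 45.  11. -40.   2. -40.  43.] t 24.48 F [2.3 0.3 0.5] op 29.8
shift [ -83.7   38.  -119.6] twist -1.45 deg -83.1
[0.34147464 0.10761008 0.09540187] [0.39397916 0.19026912 0.11093307] 152
```

```bash

python3 -m pendant '[{"claw":40,"linear":[0,0,-20],"twist":0},{"claw":40,"linear":[-30,5,-30],"twist":0},{"claw":40,"linear":[-30,10,-25],"twist":0},{"claw":40,"linear":[-10,15,-25],"twist":0},{"claw":40,"linear":[0,12,-20],"twist":-0.12},{"claw":40,"linear":[0,0,0],"twist":-0.12},{"claw":40,"linear":[0,0,0],"twist":-0.12},{"claw":40,"linear":[0,0,0],"twist":-0.12},{"claw":40,"linear":[0,0,0],"twist":-0.12},{"claw":40,"linear":[0,0,0],"twist":-0.12}]'
python3 -m pendant '[{"claw":40,"linear":[0,0,0],"twist":-0.12},{"claw":40,"linear":[0,0,0],"twist":-0.12},{"claw":40,"linear":[0,0,0],"twist":-0.12},{"claw":40,"linear":[0,0,0],"twist":-0.12},{"claw":40,"linear":[0,0,0],"twist":-0.12},{"claw":40,"linear":[0,0,0],"twist":-0.12},{"claw":40,"linear":[0,0,0],"twist":0},{"claw":40,"linear":[0,0,0],"twist":0},{"claw":40,"linear":[0,0,0],"twist":0},{"claw":40,"linear":[0,0,0],"twist":0}]'
python3 - <<'E'
from h import *
plan(.5495,.1057,.005,-7.3)
E
```

```text
clock: 25.37
tool_pos: [0.55, 0.1052, 0.124]
orientation: [51.8, 88.5, -87.0]
force: [0.5, 0.4, -0.2]
opening: 0.0399
clock: 26.2
tool_pos: [0.5507, 0.1056, 0.1246]
orientation: [16.0, 88.6, -82.1]
force: [-0.1, 0.5, -0.3]
opening: 0.0401
at [0.5507 0.1056 0.1246] jaw -8.1 j [ 32.  15. -22.   2. -53. 139.] t 26.2 F [-0.1  0.5 -0.3] op 40.1
shift [119.6  -2.   -2.8] twist -0.013 deg -0.8
```

```bash

python3 -m pendant '[{"claw":40,"linear":[35,-2,-3],"twist":0},{"claw":40,"linear":[35,0,0],"twist":0},{"claw":40,"linear":[30,0,0],"twist":0},{"claw":40,"linear":[14,0,0],"twist":0},{"claw":40,"linear":[5.5,0,0],"twist":0},{"claw":0,"linear":[0,0,0],"twist":0},{"claw":0,"linear":[0,0,0],"twist":0},{"claw":0,"linear":[0,0,0],"twist":0},{"claw":0,"linear":[0,0,0],"twist":0},{"claw":0,"linear":[0,0,0],"twist":0}]'
python3 -m pendant '[{"claw":0,"linear":[0,0,0],"twist":0},{"claw":0,"linear":[0,0,0],"twist":0},{"claw":0,"linear":[-20,0,0],"twist":0},{"claw":0,"linear":[-40,0,0],"twist":0},{"claw":0,"linear":[-40,0,0],"twist":0},{"claw":0,"linear":[-40,0,0],"twist":0.1},{"claw":0,"linear":[-10,0,0],"twist":0.1},{"claw":0,"linear":[0,0,0],"twist":0.1},{"claw":0,"linear":[0,0,0],"twist":0.1},{"claw":0,"linear":[0,0,0],"twist":0.1}]'
python3 - <<'E'
from h import *
plan(.481,.372,.012,-92.6)
E
```

```text
clock: 27.03
tool_pos: [0.5506, 0.1064, 0.0065]
orientation: [22.4, 88.6, -75.5]
force: [-0.3, -0.0, -0.6]
opening: 0.0121
clock: 27.87
tool_pos: [0.5491, 0.1098, 0.1559]
orientation: [48.6, 88.6, -78.3]
force: [0.6, -0.3, -1.2]
opening: 0.011
at [0.5491 0.1098 0.1559] jaw -36.8 j [ 32.  13. -20.   2. -57. 110.] t 27.87 F [ 0.6 -0.3 -1.2] op 11.0
shift [ 137.3 -214.3 -171.2] twist 0.973 deg 55.8
```

```bash

python3 -m pendant '[{"claw":0,"linear":[0,0,0],"twist":0.1},{"claw":0,"linear":[0,0,0],"twist":0.11},{"claw":0,"linear":[0,0,0],"twist":0.11},{"claw":0,"linear":[0,0,0],"twist":0.11},{"claw":0,"linear":[0,0,0],"twist":0.11},{"claw":0,"linear":[0,0,0],"twist":0.11},{"claw":0,"linear":[0,0,0],"twist":0.11},{"claw":0,"linear":[0,0,0],"twist":0.11},{"claw":0,"linear":[0,0,0],"twist":0.1},{"claw":0,"linear":[0,0,0],"twist":0}]'
python3 -m pendant '[{"claw":0,"linear":[0,-32,8],"twist":0},{"claw":0,"linear":[0,-32,8],"twist":0},{"claw":0,"linear":[0,-32,8],"twist":0},{"claw":0,"linear":[0,-32,8],"twist":0},{"claw":0,"linear":[0,-32,8],"twist":0},{"claw":0,"linear":[0,-32,8],"twist":0},{"claw":0,"linear":[0,-32,5],"twist":0},{"claw":0,"linear":[0,-32,5],"twist":0},{"claw":0,"linear":[0,0,0],"twist":0},{"claw":0,"linear":[0,0,0],"twist":0}]'
python3 - <<'E'
from h import *
plan(.481,.372,.013,-92.6)
im,d=snapshot("wrist");P=cam("wrist");save("w5.png",im,1.5)
np.savez("w5.npz",im=im,d=d,R=P[1],t=P[2])
E
```

```text
clock: 28.7
tool_pos: [0.549, 0.1097, 0.1553]
orientation: [101.5, 88.6, -80.9]
force: [0.7, 0.2, -0.1]
opening: 0.0108
clock: 29.53
tool_pos: [0.5002, 0.3692, 0.1481]
orientation: [100.1, 88.5, -81.8]
force: [-0.3, 0.1, -0.3]
opening: 0.0111
at [0.5002 0.3692 0.1481] jaw -91.8 j [ 55.  19. -12.   1. -59.  33.] t 29.53 F [-0.3  0.1 -0.3] op 11.1
shift [134.9  -5.6  19.8] twist 0.014 deg 0.8
```

View pics/w5.png

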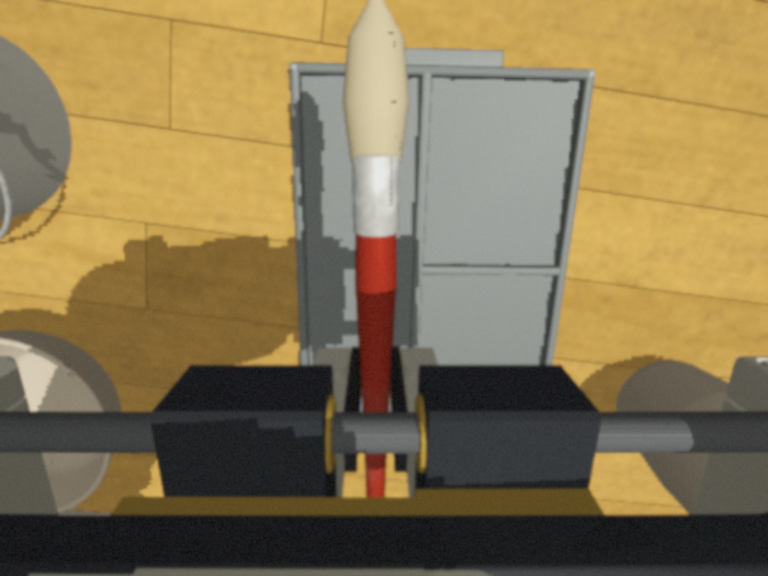

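The brush is held straight, bristles away. The tray's far corners are at (293,66) and (592,73). I'll check the tray position, the grip offset and the clearance to the bucket and cup on the left.

```bash
python3 - <<'E'
from h import *
z=np.load("w5.npz");P=(camera_params("wrist"),z["R"],z["t"])
q=at_z(P,np.array([(293,66),(592,73)])/1.5,.014);e=(q[1]-q[0])/np.linalg.norm(q[1]-q[0]);yv=-e[:2];xv=np.array([yv[1],-yv[0]]);c=(q[0]+q[1])[:2]/2-.125*xv
print(q.round(3)[:,:2].tolist(),"w",np.linalg.norm(q[1]-q[0]).round(4),"yaw",np.degrees(np.arctan2(xv[1],xv[0])),"centre",c,"long",c+.049*yv)
for zz in(.15,.157): 
    t=at_z(P,np.array([(375,0)])/1.5,zz)[0];print("tip",t, "TCP->tip",np.linalg.norm(t[:2]-get_obs()["tool_pos"][:2]))
t0=np.load("top0.npz");C=cloud(cam("top"),t0["d"]).reshape(-1,3)
w=C[(C[:,2]>.05)&(C[:,2]<.3)&(C[:,1]>.43)&(C[:,0]>.34)&(C[:,0]<.56)];print("near-left tall: ymin",w[:,1].min(),np.percentile(w[:,2],99))
w=C[(C[:,2]>.05)&(C[:,2]<.3)&(C[:,1]>.42)&(C[:,0]>.5)&(C[:,0]<.7)];print(" far-left ymin",w[:,1].min())
E
```

```text
[[0.627, 0.408], [0.619, 0.232]] w 0.1768 yaw -2.8300033165345755 centre [0.4980927  0.32633004] long [0.50051196 0.37527028]
tip [0.62406491 0.36423038 0.15      ] TCP->tip 0.12382729360671461
tip [0.6222269  0.36446811 0.157     ] TCP->tip 0.1219831042005573
near-left tall: ymin 0.5361319327056859 0.12719621471871415
 far-left ymin 0.5366195854595234
```

```bash

python3 -m pendant '[{"claw":0,"linear":[0,-7.5,19.5],"twist":0},{"claw":0,"linear":[40,0,0],"twist":0},{"claw":0,"linear":[35,0,0],"twist":0},{"claw":0,"linear":[25,0,0],"twist":0},{"claw":0,"linear":[10,0,0],"twist":0},{"claw":0,"linear":[0,0,0],"twist":0},{"claw":0,"linear":[0,0,0],"twist":0},{"claw":0,"linear":[0,0,0],"twist":0},{"claw":0,"linear":[0,0,0],"twist":0},{"claw":0,"linear":[0,0,0],"twist":0}]'
python3 - <<'E'
from h import *
plan(.4815,.374,.0135,-92.8)
E
```

```text
clock: 30.42
tool_pos: [0.4828, 0.3739, 0.0401]
orientation: [106.8, 88.7, -75.3]
force: [-0.4, -0.3, -0.4]
opening: 0.0109
at [0.4828 0.3739 0.0401] jaw -92.1 j [ 57.  25. -20.   1. -46.  30.] t 30.42 F [-0.4 -0.3 -0.4] op 10.9
shift [26.6 -0.6  1.5] twist 0.012 deg 0.7
```

```bash

python3 -m pendant '[{"claw":0,"linear":[16,0,1],"twist":0.012},{"claw":0,"linear":[7,0,0],"twist":0},{"claw":0,"linear":[3.5,0,0],"twist":0},{"claw":0,"linear":[0,0,0],"twist":0},{"claw":20,"linear":[0,0,0],"twist":0},{"claw":20,"linear":[0,0,0],"twist":0},{"claw":20,"linear":[0,0,0],"twist":0},{"claw":20,"linear":[-20,0,0],"twist":0},{"claw":40,"linear":[-40,0,0],"twist":0},{"claw":40,"linear":[-40,0,0],"twist":0}]'
python3 -m pendant '[{"claw":85,"linear":[-40,0,0],"twist":0},{"claw":85,"linear":[-20,10,-10],"twist":0},{"claw":85,"linear":[0,36,-18],"twist":0},{"claw":85,"linear":[0,36,-18],"twist":0},{"claw":85,"linear":[0,36,-18],"twist":0},{"claw":85,"linear":[0,36,-18],"twist":0},{"claw":85,"linear":[0,36,-18],"twist":0},{"claw":85,"linear":[0,36,-18],"twist":0},{"claw":85,"linear":[0,36,-18],"twist":0},{"claw":85,"linear":[0,36,-18],"twist":0}]'
python3 - <<'E'
from h import *
plan(.695,-.016,.04,-90)
im,d=snapshot("wrist");P=cam("wrist")
w=cloud(P,d).reshape(-1,3);w=w[(w[:,2]>.065)&(w[:,2]<.09)&(w[:,0]>.62)&(abs(w[:,1])<.08)];
if len(w): print("C",w.min(0),w.max(0),len(w))
im,d=snapshot("top");save("t4.png",im[100:290,60:460],2)
E
```

```text
clock: 31.25
tool_pos: [0.4801, 0.3739, 0.1118]
orientation: [96.8, 88.4, -86.0]
force: [1.4, 1.9, 0.2]
opening: 0.0282
clock: 32.08
tool_pos: [0.6202, 0.0695, 0.1805]
orientation: [103.8, 88.6, -79.0]
force: [0.4, 0.1, -0.1]
opening: 0.0844
at [0.6202 0.0695 0.1805] jaw -92.8 j [ 25.  18. -11.   2. -62.  61.] t 32.08 F [ 0.4  0.1 -0.1] op 84.4
shift [142.9  78.3 -78.1] twist -0.049 deg -2.8
C [ 0.66532799 -0.05397975  0.06500117] [0.72732555 0.00870173 0.08037214] 1651
```

View pics/t4.png

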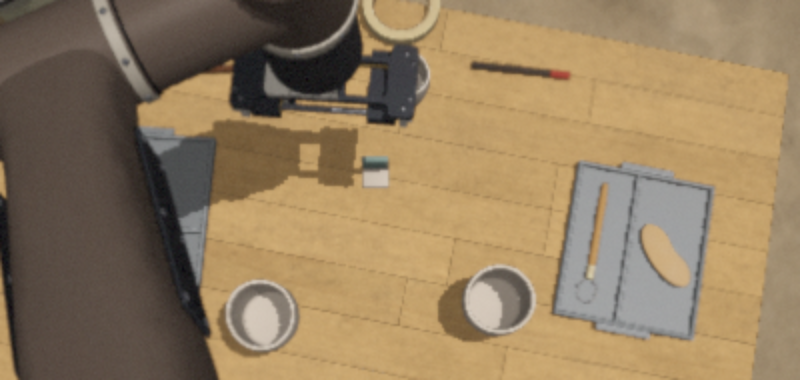

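```bash

python3 -m pendant '[{"claw":87,"linear":[0,29,-25],"twist":0},{"claw":87,"linear":[0,29,-25],"twist":0},{"claw":87,"linear":[0,27,-25],"twist":0},{"claw":87,"linear":[0,0,-3],"twist":0},{"claw":87,"linear":[35,0,0],"twist":0},{"claw":87,"linear":[0,0,0],"twist":0},{"claw":87,"linear":[0,0,0],"twist":0},{"claw":87,"linear":[0,0,0],"twist":0},{"claw":87,"linear":[0,0,0],"twist":0},{"claw":87,"linear":[0,0,0],"twist":0}]'
python3 - <<'E'
from h import *
plan(.6955,-.0195,.04,-92.8)
E
```

```text
clock: 33.02
tool_pos: [0.6942, -0.0175, 0.1494]
orientation: [108.2, 88.6, -74.6]
force: [-0.1, 0.0, -0.1]
opening: 0.0871
at [ 0.6942 -0.0175  0.1494] jaw -92.8 j [ 15.  25.  -3.   2. -61.  71.] t 33.02 F [-0.1  0.  -0.1] op 87.1
shift [109.5  -0.7  -0.5] twist 0.0 deg 0.0
```

```bash

python3 -m pendant '[{"claw":87,"linear":[35,0,0],"twist":0},{"claw":87,"linear":[30,0,0],"twist":0},{"claw":87,"linear":[25,0,0],"twist":0},{"claw":87,"linear":[15,0,0],"twist":0},{"claw":87,"linear":[5,0,0],"twist":0},{"claw":40,"linear":[0,0,0],"twist":0},{"claw":40,"linear":[0,0,0],"twist":0},{"claw":40,"linear":[0,0,0],"twist":0},{"claw":40,"linear":[0,0,0],"twist":0},{"claw":40,"linear":[0,0,0],"twist":0}]'
python3 - <<'E'
from h import *
plan(.6955,-.0195,.04,-92.8)
E
```

```text
clock: 33.85
tool_pos: [0.6952, -0.0204, 0.0393]
orientation: [109.6, 88.6, -73.2]
force: [0.4, 1.9, 4.2]
opening: 0.0628
at [ 0.6952 -0.0204  0.0393] jaw -92.8 j [ 15.  31. -10.   2. -49.  71.] t 33.85 F [0.4 1.9 4.2] op 62.8
shift [-0.7 -0.9 -0.3] twist -0.0 deg -0.0
```

```bash

python3 -m pendant '[{"claw":40,"linear":[0,0,0],"twist":0},{"claw":40,"linear":[0,0,0],"twist":0},{"claw":40,"linear":[-20,0,0],"twist":0},{"claw":40,"linear":[-35,0,0],"twist":0},{"claw":40,"linear":[-35,0,0],"twist":0},{"claw":40,"linear":[0,0,20],"twist":0},{"claw":40,"linear":[0,-15,25],"twist":0},{"claw":40,"linear":[0,-25,25],"twist":0},{"claw":40,"linear":[0,-30,20],"twist":0},{"claw":40,"linear":[0,-30,15],"twist":0}]'
python3 - <<'E'
from h import *
plan(.5575,.283,.0465,-92.8)
E
```

```text
clock: 34.68
tool_pos: [0.5914, 0.0864, 0.1246]
orientation: [100.4, 88.6, -82.5]
force: [0.9, 1.1, -2.2]
opening: 0.063
at [0.5914 0.0864 0.1246] jaw -92.9 j [ 28.  18. -18.   2. -55.  58.] t 34.68 F [ 0.9  1.1 -2.2] op 63.0
shift [  73.1 -196.5   44.2] twist -0.002 deg -0.1
```

```bash

python3 -m pendant '[{"claw":40,"linear":[0,-30,8],"twist":0},{"claw":40,"linear":[0,-35,8],"twist":0},{"claw":40,"linear":[0,-35,8],"twist":0},{"claw":40,"linear":[0,-35,8],"twist":0},{"claw":40,"linear":[0,-35,7],"twist":0},{"claw":40,"linear":[0,-26,5],"twist":0},{"claw":40,"linear":[25,0,0],"twist":0},{"claw":40,"linear":[20,0,0],"twist":0},{"claw":40,"linear":[0,0,0],"twist":0},{"claw":40,"linear":[0,0,0],"twist":0}]'
python3 - <<'E'
from h import *
plan(.5575,.283,.0465,-92.8)
E
```

```text
clock: 35.52
tool_pos: [0.5587, 0.2822, 0.0736]
orientation: [96.8, 88.4, -86.0]
force: [0.9, 0.1, -1.8]
opening: 0.0631
at [0.5587 0.2822 0.0736] jaw -92.8 j [ 45.  24. -17.   2. -51.  41.] t 35.52 F [ 0.9  0.1 -1.8] op 63.1
shift [27.1 -1.5  1.4] twist -0.0 deg -0.0
```

```bash

python3 -m pendant '[{"claw":40,"linear":[14,-1,1],"twist":0},{"claw":40,"linear":[8,0,0],"twist":0},{"claw":40,"linear":[4,0,0],"twist":0},{"claw":40,"linear":[1,0,0],"twist":0},{"claw":82,"linear":[0,0,0],"twist":0},{"claw":82,"linear":[0,0,0],"twist":0},{"claw":82,"linear":[0,0,0],"twist":0},{"claw":82,"linear":[0,0,0],"twist":0},{"claw":82,"linear":[-10,0,0],"twist":0},{"claw":82,"linear":[-30,0,0],"twist":0}]'
python3 -m pendant '[{"claw":50,"linear":[-40,0,0],"twist":0},{"claw":50,"linear":[-40,0,0],"twist":0},{"claw":50,"linear":[0,37,-5],"twist":0.12},{"claw":50,"linear":[0,0,0],"twist":0.12},{"claw":50,"linear":[0,0,0],"twist":0.12},{"claw":50,"linear":[0,0,0],"twist":0.12},{"claw":50,"linear":[0,0,0],"twist":0.12},{"claw":50,"linear":[0,0,0],"twist":0.12},{"claw":50,"linear":[0,0,0],"twist":0.12},{"claw":50,"linear":[0,0,0],"twist":0.12}]'
python3 - <<'E'
from h import *
plan(.5875,.0175,.032,-181)
im,d=snapshot("top")
w=cloud(cam("top"),d);u=w[100:290,60:260].reshape(-1,3);u=u[(u[:,2]>.07)&(u[:,2]<.1)&(u[:,1]>.23)&(u[:,1]<.33)&(u[:,0]>.49)&(u[:,0]<.62)]
if len(u):print("beaker",u.min(0).round(3),u.max(0).round(3),len(u))
E
```

```text
clock: 36.35
tool_pos: [0.5564, 0.2827, 0.0846]
orientation: [89.9, 88.3, -93.0]
force: [0.2, -0.7, -0.2]
opening: 0.0821
clock: 37.18
tool_pos: [0.5615, 0.2493, 0.1696]
orientation: [160.2, 88.6, -78.0]
force: [-0.5, -0.6, -0.6]
opening: 0.0501
at [0.5615 0.2493 0.1696] jaw -148.2 j [ 43.  17. -12.   1. -61. -12.] t 37.18 F [-0.5 -0.6 -0.6] op 50.1
shift [ 143.3   99.1 -207.4] twist 0.573 deg 32.8
beaker [0.557 0.273 0.076] [0.589 0.316 0.089] 14
```

```bash

python3 -m pendant '[{"claw":50,"linear":[0,0,0],"twist":0.12},{"claw":50,"linear":[0,0,0],"twist":0.12},{"claw":50,"linear":[0,0,0],"twist":0.12},{"claw":50,"linear":[0,0,0],"twist":0.12},{"claw":50,"linear":[0,0,0],"twist":0.09},{"claw":50,"linear":[0,-4,-37],"twist":0},{"claw":50,"linear":[0,-4,-37],"twist":0},{"claw":50,"linear":[0,-4,-37],"twist":0},{"claw":50,"linear":[0,-4,-37],"twist":0},{"claw":50,"linear":[0,-4,-37],"twist":0}]'
python3 -m pendant '[{"claw":50,"linear":[0,-4,-38],"twist":0},{"claw":50,"linear":[35,0,0],"twist":0},{"claw":50,"linear":[30,0,0],"twist":0},{"claw":50,"linear":[0,0,0],"twist":0},{"claw":50,"linear":[0,0,0],"twist":0},{"claw":50,"linear":[0,0,0],"twist":0},{"claw":50,"linear":[0,0,0],"twist":0},{"claw":50,"linear":[0,0,0],"twist":0},{"claw":50,"linear":[0,0,0],"twist":0},{"claw":50,"linear":[0,0,0],"twist":0}]'
python3 - <<'E'
from h import *
plan(.587,.0175,.032,-181)
im,d=snapshot("top");save("t5.png",im[100:280,60:440],2)
E
```

```text
clock: 38.07
tool_pos: [0.5799, 0.0627, 0.1742]
orientation: [-167.3, 88.6, -77.5]
force: [0.8, 1.2, 0.5]
opening: 0.05
clock: 38.9
tool_pos: [0.5842, 0.025, 0.1099]
orientation: [-166.5, 88.6, -76.9]
force: [-0.2, -0.0, 0.4]
opening: 0.0503
at [0.5842 0.025  0.1099] jaw 179.6 j [ 23.  18. -21.   2. -52. -24.] t 38.9 F [-0.2 -0.   0.4] op 50.3
shift [78.1 -2.4 -5.6] twist 0.01 deg 0.6
```

View pics/t5.png

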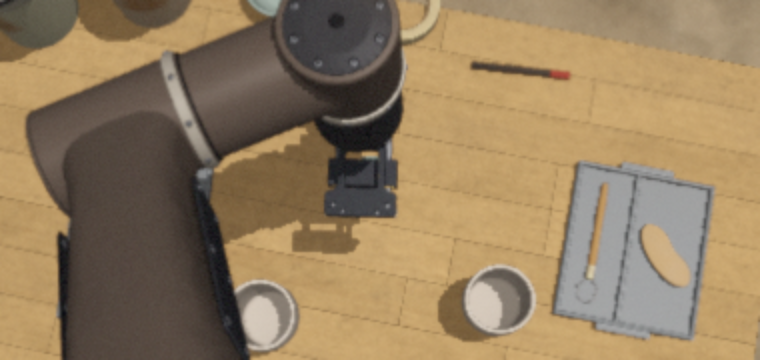

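The gripper is above the tile and the right tray is undisturbed. Now I'll descend and grip the plate.

```bash

python3 -m pendant '[{"claw":50,"linear":[0,-2.4,-5.6],"twist":0},{"claw":40,"linear":[30,0,0],"twist":0},{"claw":40,"linear":[25,0,0],"twist":0},{"claw":40,"linear":[15,0,0],"twist":0},{"claw":40,"linear":[8,0,0],"twist":0},{"claw":0,"linear":[0,0,0],"twist":0},{"claw":0,"linear":[0,0,0],"twist":0},{"claw":0,"linear":[0,0,0],"twist":0},{"claw":0,"linear":[0,0,0],"twist":0},{"claw":0,"linear":[0,0,0],"twist":0}]'
python3 -m pendant '[{"claw":0,"linear":[0,0,0],"twist":0},{"claw":0,"linear":[0,0,0],"twist":0},{"claw":0,"linear":[-20,0,0],"twist":0},{"claw":0,"linear":[-35,0,0],"twist":0},{"claw":0,"linear":[-35,0,0],"twist":0},{"claw":0,"linear":[-10,0,15],"twist":0},{"claw":0,"linear":[0,0,25],"twist":0},{"claw":0,"linear":[0,10,30],"twist":0},{"claw":0,"linear":[0,18,30],"twist":0},{"claw":0,"linear":[0,20,30],"twist":0}]'
python3 - <<'E'
from h import *
c=np.array([.4985,.325]);a=np.radians(-2.8);t=c+Ro.from_euler("z",a).as_matrix()[:2,:2]@np.array([-.061+.011,-.039]);print(t)
plan(*t,.04,-182.8)
E
```

```text
clock: 39.78
tool_pos: [0.5872, 0.0172, 0.0323]
orientation: [-165.4, 88.6, -75.9]
force: [-1.1, -0.1, 0.4]
opening: 0.012
clock: 40.62
tool_pos: [0.5389, 0.1508, 0.1277]
orientation: [-168.8, 88.6, -79.3]
force: [-0.2, 0.8, -0.4]
opening: 0.0085
[0.44665455 0.28848905]
at [0.5389 0.1508 0.1277] jaw 179.5 j [ 37.  15. -22.   2. -54. -38.] t 40.62 F [-0.2  0.8 -0.4] op 8.5
shift [ 83.9  93.9 138.8] twist 0.039 deg 2.3
```

```bash

python3 -m pendant '[{"claw":0,"linear":[0,23,34],"twist":0},{"claw":0,"linear":[0,23,34],"twist":0},{"claw":0,"linear":[0,23,34],"twist":0},{"claw":0,"linear":[0,23,34],"twist":0.035},{"claw":0,"linear":[30,0,0],"twist":0},{"claw":0,"linear":[25,0,0],"twist":0},{"claw":0,"linear":[0,0,0],"twist":0},{"claw":0,"linear":[0,0,0],"twist":0},{"claw":0,"linear":[0,0,0],"twist":0},{"claw":0,"linear":[0,0,0],"twist":0}]'
python3 - <<'E'
from h import *
plan(.4467,.2885,.0395,-182.8)
E
```

```text
clock: 41.45
tool_pos: [0.4496, 0.2856, 0.0706]
orientation: [-163.1, 88.6, -75.7]
force: [-0.1, 0.4, -0.8]
opening: 0.0079
at [0.4496 0.2856 0.0706] jaw 177.5 j [ 54.  17. -29.   1. -45. -58.] t 41.45 F [-0.1  0.4 -0.8] op 7.9
shift [31.   3.3  3.5] twist 0.005 deg 0.3
```

```bash

python3 -m pendant '[{"claw":0,"linear":[16,3,3.5],"twist":0},{"claw":0,"linear":[9,0,0],"twist":0},{"claw":0,"linear":[4,0,0],"twist":0},{"claw":0,"linear":[1.5,0,0],"twist":0},{"claw":0,"linear":[0,0,0],"twist":0},{"claw":30,"linear":[0,0,0],"twist":0},{"claw":30,"linear":[0,0,0],"twist":0},{"claw":30,"linear":[0,0,0],"twist":0},{"claw":30,"linear":[0,0,0],"twist":0},{"claw":30,"linear":[-10,0,0],"twist":0}]'
python3 -m pendant '[{"claw":30,"linear":[-30,0,0],"twist":0},{"claw":30,"linear":[-40,0,0],"twist":0},{"claw":30,"linear":[-40,0,0],"twist":0},{"claw":30,"linear":[0,0,-38],"twist":0},{"claw":30,"linear":[0,0,-38],"twist":0},{"claw":30,"linear":[0,0,-38],"twist":0},{"claw":30,"linear":[0,0,-38],"twist":0},{"claw":30,"linear":[0,0,-38],"twist":0},{"claw":30,"linear":[0,0,-38],"twist":0},{"claw":30,"linear":[0,0,-38],"twist":0}]'
python3 -m pendant '[{"claw":30,"linear":[0,0,-38],"twist":0},{"claw":30,"linear":[0,0,-38],"twist":0},{"claw":30,"linear":[0,0,-38],"twist":0},{"claw":30,"linear":[0,0,0],"twist":0},{"claw":30,"linear":[0,0,0],"twist":0},{"claw":30,"linear":[0,0,0],"twist":0},{"claw":30,"linear":[0,0,0],"twist":0},{"claw":30,"linear":[0,0,0],"twist":0},{"claw":30,"linear":[0,0,0],"twist":0},{"claw":30,"linear":[0,0,0],"twist":0}]'
python3 - <<'E'
from h import *
im,d=snapshot("top");save("t6.png",im[130:290,70:430],2.2);P=cam("top");C=cloud(P,d).reshape(-1,3)
im,d=snapshot("side");save("s6.png",im[220:384,100:512],1.9)
c=np.array([.4985,.325]);a=np.radians(-2.8);Rm=np.array([[np.cos(a),np.sin(a)],[-np.sin(a),np.cos(a)]])
L=np.c_[(C[:,:2]-c)@Rm.T,C[:,2]]
for n,lo,hi,x0,x1 in [("beaker rim",.076,.1,0,.12),("tile hi",.05,.09,-.12,0)]:
    k=L[(L[:,2]>lo)&(L[:,2]<hi)&(L[:,0]>x0)&(L[:,0]<x1)&(abs(L[:,1])<.09)]
    print(n,k.min(0).round(3),k.max(0).round(3),np.percentile(k[:,2],95).round(3),len(k))
plan(.5,0,.3)
E
```

```text
clock: 42.28
tool_pos: [0.445, 0.2873, 0.0474]
orientation: [-172.6, 88.5, -85.1]
force: [0.1, 0.3, 0.1]
opening: 0.0293
clock: 43.12
tool_pos: [0.4333, 0.0237, 0.166]
orientation: [-164.4, 88.6, -76.9]
force: [2.0, -0.0, 0.8]
opening: 0.0301
clock: 43.95
tool_pos: [0.429, -0.0877, 0.1677]
orientation: [-167.8, 88.6, -80.2]
force: [-0.1, 0.7, 0.0]
opening: 0.0302
beaker rim [ 0.032 -0.066  0.076] [ 0.093 -0.005  0.089] 0.087 144Traceback (most recent call last):
  File "<stdin>", line 8, in <module>
    return umr_minimum(a, axis, None, out, keepdims, initial, where)
ValueError: zero-size array to reduction operation minimum which has no identity
```

View pics/t6.png

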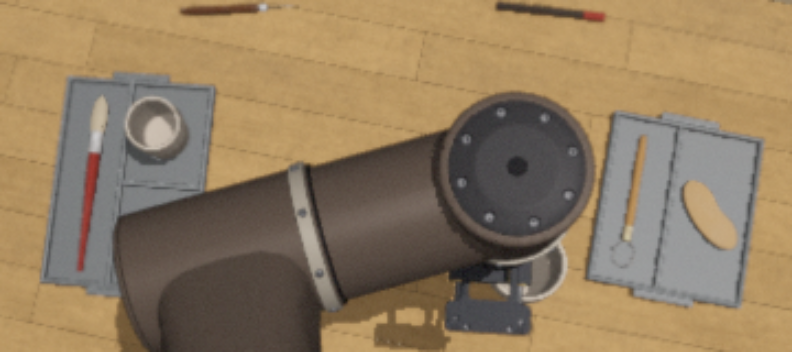

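View pics/s6.png

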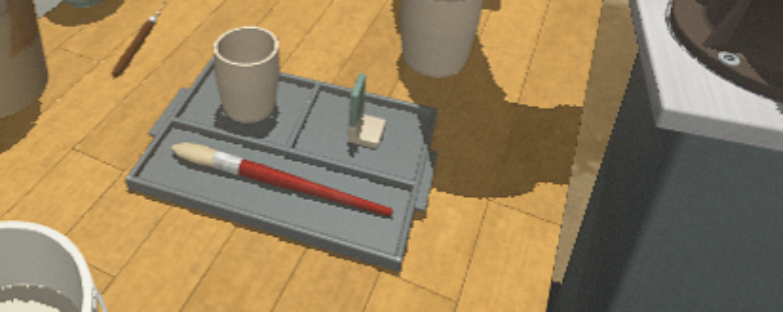

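```bash
python3 - <<'E'
from h import *
P=cam("top");a=lambda z,*p: at_z(P,np.array(p)/2.2+[70,130],z)[:,:2]
def loc(c,y,q):
    r=np.radians(y);return (q-np.array(c))@np.array([[np.cos(r),-np.sin(r)],[np.sin(r),np.cos(r)]])
def show(n,q):e=q[0]-q[1];print(n,q.round(4).tolist(),"mid",q.mean(0).round(4),"len",np.linalg.norm(e).round(4),"ang rad",np.arctan2(e[1],e[0]).round(3))
show("brush",loc((.4985,.325),-2.8,a(.014,(101,96),(80,269))))
show("loop",loc((.4855,-.317),-9.8,a(.011,(643,135),(621,266))))
show("rib",loc((.4855,-.317),-9.8,a(.012,(688,182),(732,249))))
_,d=snapshot("side");C=cloud(cam("side"),d).reshape(-1,3);L=loc((.4985,.325),-2.8,C[:,:2])
for n,lo,hi,x0,x1,y0,y1 in [("tile plate",.03,.08,-.115,-.005,-.08,.0),("tile foot",.0105,.02,-.1,-.03,-.07,-.01)]:
    k=(C[:,2]>lo)&(C[:,2]<hi)&(L[:,0]>x0)&(L[:,0]<x1)&(L[:,1]>y0)&(L[:,1]<y1)
    print(n,np.c_[L,C[:,2]][k].min(0).round(3),np.c_[L,C[:,2]][k].max(0).round(3),k.sum())
E
```

```text
brush [[0.1042, 0.0483], [-0.1034, 0.047]] mid [0.0004 0.0477] len 0.2076 ang rad 0.006
loop [[0.0789, 0.0509], [-0.0792, 0.0523]] mid [-0.0002  0.0516] len 0.1581 ang rad -0.009
rib [[0.033, -0.0099], [-0.0354, -0.0724]] mid [-0.0012 -0.0412] len 0.0927 ang rad 0.741
tile plate [-0.056 -0.055  0.03 ] [-0.049 -0.02   0.068] 162
tile foot [-0.078 -0.056  0.011] [-0.048 -0.019  0.02 ] 206
```

```bash
python3 -c "
from plant import *
print(close_job())"
```

```text
the job is handed in; nothing more can be done
None
```

Both kits are made up and the job is handed in, at about 44 s of the 115 s allowed. The last checks all agreed with the limits.

| Thing | Where it ended, in its tray's frame |
|---|---|
| Glaze brush | long compartment at (0.000, 0.048) m, 0.006 rad off the tray's x axis |
| Beaker (the smallest of the look-alikes, 79 mm high) | far small compartment at about (0.062, -0.036) m, rim at the height of an upright beaker on the floor |
| Tile | near small compartment at about (-0.063, -0.037) m, top at 67 mm as expected |
| Loop tool | narrower compartment at (0.000, 0.052) m, 0.009 rad off the tray's x axis |
| Rib | wider compartment at about (-0.001, -0.041) m, lying flat at about 42° |

- **Not measured:** the tilt of the things was not measured directly. They look flat or upright in the last pictures, and the measured heights agree.
- **Marker pen and needle tool:** I never went near them, and they look unmoved in the last picture; I did not measure their positions.
- **Large cups:** I pushed the two large cups about 30 to 50 mm toward the robot so the gripper body could reach the loop tool and the brush.
- **What went wrong:** the first rib grasp lifted before the fingers had closed, so I repeated it. One twist ran the last joint to its limit (the rounded reading was 174° against 173.66°). That left the tool tilted about 1.4° from then on, with no visible effect on the placing.

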